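Put the glass jug away and bolt the pantry chest

TASK

Put the glass milk jug away in the wooden pantry chest: stand it gently on the chest floor in the gap between the two canisters, with its handle towards the front of the chest. Then shut the lid and bolt it: lift the bolt's handle out of its notch, slide the bolt fully into the keeper on the lid and drop the handle into the other notch. Keep the jug upright and leave everything else where it is.

Things in the scene. Friction and masses are not known exactly. Their poses are not given: they have to be found in the camera images.
- jug: Glass milk jug with a black D-handle, 0.3 kg. Round body 64 mm in diameter (black bands 66), 122 mm tall, closed on top. Origin: centre of its underside, z up; handle along its -x. It starts in front of the shelf riser, handle tucked under the riser's board: only the body can be gripped there, and it must be drawn out forwards 35 mm or more before it is lifted high.
- jug_handle (a point): Grip point on the jug's handle: on the upright bar (12 x 12 mm, from 30 to 122 mm above the jug's underside), 68 mm from the jug's axis along its -x, 95 mm above its underside. Two 12 mm arms, centred 36 and 116 mm up, join the bar to the body; 30 mm is free between bar and body.
- chest: Low wooden chest fixed to the counter, 154 mm deep (x) x 380 mm wide (y), rim 140 mm high, walls and floor 12 mm. Origin: centre of its underside; front faces -x (to the robot). Compartment: y -178 to 48 mm, x -65 to 65 mm. Left of it (y 60 to 190) a fixed deck, top 155 mm high, carries a steel barrel bolt. A coffee grinder 366 mm tall stands beyond the left end.
- gap (a point): Where the jug's underside centre belongs: on the chest floor (12 mm above the counter), 24 mm behind the chest's centre, midway between the canisters; axes as the chest's. The gap is 78 mm wide (y). In front of the canisters (chest x below -7 mm) the compartment is empty, 58 mm deep: the handle goes there. Fingers do not fit beside the jug's body.
- lid (a joint): Lid angle in rad: 0 shut, about 1.7 to 1.8 at the start (a little past upright), at most 1.85. A 15 mm board, 162 mm deep, hinged on the chest's far top edge (chest x = 77, z = 140 mm), chest y -189 to 57 mm; its top is 155 mm high when shut. Friction holds it near upright; pushed to the front below about 1.3 rad it sinks shut by itself in 2 to 4 s.
- lid_edge (a point): Middle of the lid's front edge, on its outer (top) face, 162 mm from the hinge; when the lid stands open this is its highest part, about 300 mm above the counter, and the outer face looks away from the robot.
- bolt_slide (a joint): Travel of the bolt in m: 0 drawn back (start), 0.050 fully shot into the keeper on the lid. It shoots along the chest's -y; about 2 N slides it. Its rod, 12 mm thick, lies along the chest's y at chest x = -20 mm, 173 mm above the counter. It cannot move while the handle lies in a notch.
- bolt_handle (a joint): Angle of the bolt's handle about the rod in rad: 0 lying in a notch (pointing to the chest's front, 15 degrees above level), growing as it is lifted, 1.2 nearly upright (end). Above 0.65 it clears the steel land between the notches, which lie at travel 0 and 0.050 (2.5 mm play). Let go below about 1 rad it falls into the notch by its own weight.
- bolt_knob (a point): Centre of the 20 mm steel ball at the end of the bolt's handle, 55 mm from the rod's axis. Down and drawn back it is at chest x = -73, y = 150 mm, 187 mm above the counter. The land between the notches (36 mm long) stands at chest x = -36 to -50 mm, 30 mm above the deck.
- canister_a: White square canister 70 x 70 x 118 mm with a wooden lid, loose, in the back row of the chest to the right (-y) of the gap. Origin at the centre of its underside.
- canister_b: Blue canister of the same size, on the left (+y) of the gap.
- riser: Shelf riser with spice jars, fixed: board 150 (x) x 300 (y) mm, underside 150 and top 165 mm above the counter, jars on it up to 252 mm; legs 12 mm thick at x = +-65, y = +-140 mm; tins under its far half. Origin at its centre on the counter; front faces -x. A toaster and a kitchen-roll holder stand farther right.
- bowls: Two nested melamine bowls, 128 mm across, 64 mm tall, loose, to the right of the jug. Origin at the centre of the underside.
- reamer: Wooden citrus reamer lying on the counter along its own x, 150 mm long, 48 mm thick, loose. Origin on the counter under its middle.
- lunchbox: Closed orange lunchbox 114 (x) x 169 (y) x 60 mm, loose. Origin at the centre of the underside.
- mug: Blue mug, 80 mm across, 92 mm tall, handle at +y, loose. Origin at the centre of the underside.

How it is judged (in metres and radians):
On the way, in this order (a step that is already met when the one before it is completed fails the run):
1. the jug stands in the gap, handle to the front (x of jug in the frame of gap between -0.018 and 0.018 m and y of jug in the frame of gap between -0.012 and 0.012 m and z of jug in the frame of gap below 0.004 m and angle between jug's own z axis and vertical below 0.08 rad and x of jug_handle in the frame of gap below -0.03 m and y of jug_handle in the frame of gap between -0.035 and 0.035 m), for 0.2 s.
2. the lid is shut (value of joint lid below 0.03 rad), for 0.2 s.
At the end, for the whole second after the job is handed in: Jug upright and still on the chest floor within 18 mm (front-back) and 12 mm (sideways) of mid-gap, handle to the front within about 25 degrees; lid shut; bolt within 5 mm of full travel and its handle down in the far notch (within 0.1 rad) (all of step 1 and linear speed of jug below 0.02 m/s and value of joint lid below 0.03 rad and value of joint bolt_slide above 0.045 m and value of joint bolt_handle below 0.1 rad); the robot touches nothing.
It fails at once if the jug is tipped by more than 35 degrees (angle between jug's own z axis and vertical above 0.6 rad).
It fails at once if the jug is dropped (let fall about 15 mm or more) instead of being set down (contact force between the fingers and jug below 0.5 N and linear speed of jug above 0.45 m/s).
It fails at once if a canister is shifted by more than 25 mm (distance of any of canister_a, canister_b from where it was at the start of the episode above 0.025 m).
It fails at once if the bowls, reamer, lunchbox or mug are shifted by more than 30 mm (distance of any of bowls, reamer, lunchbox, mug from where it was at the start of the episode above 0.03 m).
It also fails if it takes over 72 s, if anything falls off the work surface, if the arm or the gripper's body presses on something with over 40 N, if the wrist force passes 120 N, or if a joint passes its speed limit or range.

ROBOT

A 6-joint arm with a two-finger parallel gripper is mounted at the origin on the work surface. World frame = base frame: x ahead of the robot, y to its left, z up, the work surface at z = 0. Lengths are in mm, angles in rad, forces in N, time in s.
With the tool pointing down it reaches from about 275 to 1000 mm from the base axis. Payload 8.4 kg.
Tool frame: the origin (TCP) lies midway between the tips of the shut fingers; the grasp point (between the pads) lies 19 mm behind it; z points along the fingers, y is the direction in which the jaws open and shut (so a half turn about z gives the same grasp; the last joint's range is limited). The gripper opens to 85 mm and grips with 20 to 120 N. Pads are 22 mm wide; open, the fingers measure 114 mm over their backs; the gripper's body (76 mm by 85 mm) begins 54 mm behind the grasp point. The pads swing forward as they close: fully open they stand 13 mm farther back than shut.
Start: joints at [-1.299, 0.353, 1.633, -0, 1.155, -0.002], TCP at [168.993, -601.722, 231.281] pointing down, gripper open.
Joint ranges: [-2.63, 2.63], [-0.92, 2.1], [0.06, 2.66], [-1.3, 4.44], [0, 2.69], [-3.02, 3.02]. Speed limits (rad/s): [2.22, 2.22, 2.79, 3.14, 3.14, 3.14].

INTERFACE

Orientations are given as a unit quaternion [w, x, y, z].
In Python, from station import env, eyes, ticket gives the robot as it stands. The module is installed in compiled form; this text tells all that it offers.
- The arm moves only by the tool arm_command, never from a script. Its argument "rows" is text: rows parted by semicolons, each of 7 numbers parted by spaces: the shift along the tool's x, y, z in mm, then the turn, a rotation vector about the tool's x, y, z in rad, then the opening in per cent of the stroke, from 0 (shut) to 100 (fully open). In form: dx dy dz ax ay az fingers; .... A call has 1 to 20 rows; each row shifts and turns the commanded pose from where the row before left it, along the tool's axes as they then stand; what a row does not reach is not made up. A row lasts 1/8 s, in which the tool goes at most 62.5 mm and 10.7 degrees, less where a joint would pass 70% of its speed; a pose out of reach is approached as far as the arm can. A call with a gripper value outside its range is refused whole. The fingers move at their own pace and stop on an object; the grip force is fixed at half the most. Time passes only in rows, so rows that do not move let the fingers close. It gives the time, the measured TCP pose, the force and the opening at its end, in the units of the state.
- env.read_state(): the state, without advancing time (a new reading comes with each control period).
- eyes.capture(name): name is "scene" or "side" or "wrist"; returns a dict with "color" (480x640x3 uint8, blue, green, red), "vertical_fov" (degrees; the focal length in pixels is half the picture's height over the tangent of half this angle, whatever the lens; pixels are square), "cx", "cy" (the principal point, pixels), "R" (3x3) and "t" (3): a world point X has camera coordinates R X + t. Camera axes: x right, y down, z forward; pixel columns grow to the right and rows downward; lengths in mm; the calibration is good to about 2 mm. A picture is of the moment at which its call begins. There is no depth.
- ticket.finish_job(): hands the job in, once; it reports no verdict.
The state is a dict: "clock": time; "q": joint angles; "joint_velocities": joint speeds; "tau": joint torques, N m; "tool_pos": TCP position; "orientation": TCP orientation; "wrist_force": force on the tool from outside, world axes, zero at the start; "torque": the same for the moment, N m; "finger_gap": finger opening in mm.
Only numpy, scipy, OpenCV 4.12 (cv2) and the standard library are available. Lean on these libraries where they do the work, as an engineer would, in place of code of your own. Each camera call takes 0.05 s, during which the arm holds its last target.

## Working session

There is one attempt and no reset: what is moved stays moved. The work goes in short steps, Python scripts to look and compute and a tool call to move; the robot and the scene stay as the last step left them, time stands still between calls to the robot, and variables do not carry over. Pictures are saved under pics/ and viewed, and the job is handed in when it is done.

Besides the shell and the picture viewer there is one more tool, called after "Emit:" as name(argument=value, ...) on one line, values as JSON. arm_command: Moves the arm, as the interface text tells. Its arguments: {"type":"object","properties":{"rows":{"type":"string"}},"required":["rows"]}

```bash
mkdir -p pics; ls; python3 - <<'E'
from station import env, eyes
import cv2
print(env.read_state())
for n in ["scene","side","wrist"]:
    c=eyes.capture(n); cv2.imwrite(f"pics/{n}0.png",c["color"])
    print(n,c["vertical_fov"],c["cx"],c["cy"],c["R"],c["t"], [k for k in c])
E
```

```text
pics
{'clock': 0.0, 'q': array([-1.29937888e+00,  3.53662702e-01,  1.63414941e+00,  3.04015447e-05,
        1.15520766e+00, -2.42392051e-03]), 'joint_velocities': array([-0.00136892,  0.00064566,  0.00064087, -0.00016517, -0.00026239,
        0.0007982 ]), 'tau': array([-3.35233191e-03, -6.05260491e+01, -3.42069089e+01, -1.61096809e-04,
        9.40304948e-03, -3.57239196e-05]), 'tool_pos': array([ 168.88351627, -601.24252022,  230.54606331]), 'orientation': array([-7.08977926e-04,  9.90641585e-01,  1.36487144e-01, -8.19052179e-05]), 'wrist_force': array([-0.24726399, -0.64915999, -0.22887094]), 'torque': array([-0.02323312,  0.02917148, -0.10096374]), 'finger_gap': 85.75460209913481}
scene 50.65037319585666 316.4116133882162 236.0684247248506 [[-0.65928424  0.75183798 -0.00916246]
 [ 0.7104058   0.6188681  -0.33515051]
 [-0.24630853 -0.22746852 -0.94212005]] [ 455.51310254 -303.04006014 1657.47461056] ['color', 'vertical_fov', 'cx', 'cy', 'R', 't']
side 52.53977143493413 326.9114443782741 244.11805209927417 [[ 0.98883643  0.14890912 -0.00534621]
 [ 0.13992313 -0.94030317 -0.31024421]
 [-0.05122525  0.30603272 -0.95064186]] [-582.67994999 -141.2232261  1320.19159837] ['color', 'vertical_fov', 'cx', 'cy', 'R', 't']
wrist 60.347771439647694 321.0970163125851 243.08546380323506 [[ 2.70588634e-01 -9.62695050e-01  1.77926626e-04]
 [-9.15281355e-01 -2.57204576e-01  3.10009430e-01]
 [-2.98398780e-01 -8.40478810e-02 -9.50733465e-01]] [-624.74838998  -40.30962925  378.2162988 ] ['color', 'vertical_fov', 'cx', 'cy', 'R', 't']
```

View pics/scene0.png

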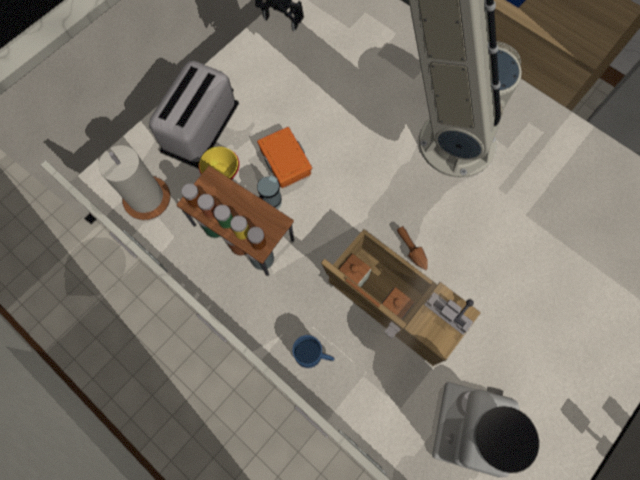

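View pics/side0.png

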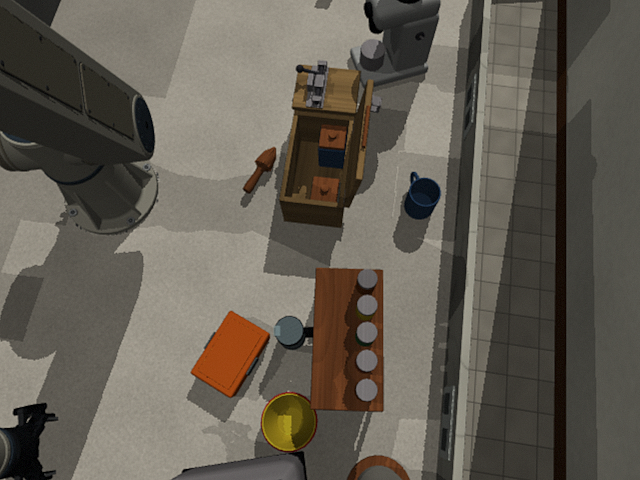

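View pics/wrist0.png

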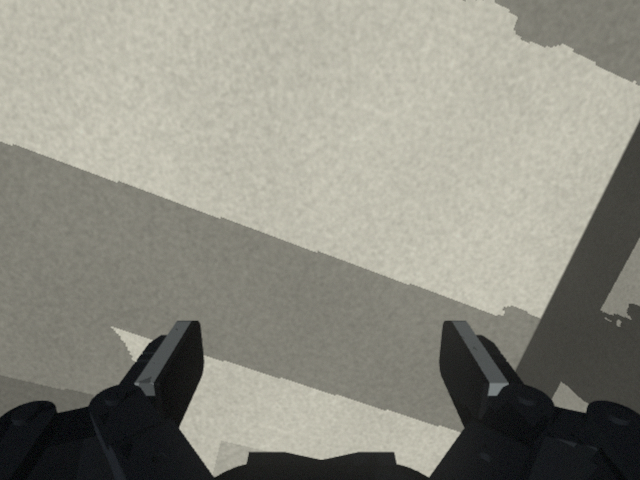

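The scene shows the jug at (268,190), chest around (400,295) and bolt at (455,308). In the side view the jug is at (290,332), the chest runs x 280–370, y 65–225, and the bolt is near (318,85). I'll crop for detail.

```bash
cat > h.py <<'E'
import numpy as np, cv2, pickle, os
from scipy.spatial.transform import Rotation as Ro
def cap(n,tag):
    from station import eyes
    c=eyes.capture(n); pickle.dump(c,open(f"pics/{n}_{tag}.pkl","wb")); cv2.imwrite(f"pics/{n}_{tag}.png",c["color"]); return c
def load(n,tag): return pickle.load(open(f"pics/{n}_{tag}.pkl","rb"))
def K(c):
    f=240/np.tan(np.radians(c["vertical_fov"])/2); return f
def ray(c,p):
    f=K(c); d=np.array([(p[0]-c["cx"])/f,(p[1]-c["cy"])/f,1.]); R=np.array(c["R"]); t=np.array(c["t"])
    d=R.T@d; return -R.T@t, d/np.linalg.norm(d)
def tri(*cp):
    A=np.zeros((3,3));b=np.zeros(3)
    for c,p in cp:
        o,d=ray(c,p);M=np.eye(3)-np.outer(d,d);A+=M;b+=M@o
    X=np.linalg.solve(A,b)
    r=[np.linalg.norm((np.eye(3)-np.outer(ray(c,p)[1],ray(c,p)[1]))@(X-ray(c,p)[0])) for c,p in cp]
    return X.round(1),np.round(r,1)
def atz(c,p,z):
    o,d=ray(c,p); return (o+d*(z-o[2])/d[2]).round(1)
def proj(c,X):
    X=np.atleast_2d(X); Y=X@np.array(c["R"]).T+np.array(c["t"]); f=K(c)
    return np.c_[f*Y[:,0]/Y[:,2]+c["cx"],f*Y[:,1]/Y[:,2]+c["cy"]]
def crop(c,x0,y0,w,h,name,s=None):
    im=c["color"][y0:y0+h,x0:x0+w]; s=s or min(800//w,600//h)
    im=cv2.resize(im,None,fx=s,fy=s,interpolation=cv2.INTER_CUBIC)
    st=10
    for x in range((x0+9)//st*st,x0+w,st):
        cv2.line(im,((x-x0)*s,0),((x-x0)*s,4),(0,255,0),1)
        if x%20==0: cv2.putText(im,str(x),((x-x0)*s,14),0,.35,(0,255,0),1)
    for y in range((y0+9)//st*st,y0+h,st):
        cv2.line(im,(0,(y-y0)*s),(4,(y-y0)*s),(0,255,0),1)
        if y%20==0: cv2.putText(im,str(y),(6,(y-y0)*s+4),0,.35,(0,255,0),1)
    cv2.imwrite(f"pics/{name}.png",im)
E
python3 - <<'E'
from h import *
s=cap("scene","a"); d=cap("side","a")
crop(s,310,220,180,150,"s_chest"); crop(d,270,55,120,180,"d_chest",3)
crop(s,170,130,150,150,"s_jug",4); crop(d,180,260,220,200,"d_jug",3)
E
```

```text
(no output)
```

View pics/s_chest.png

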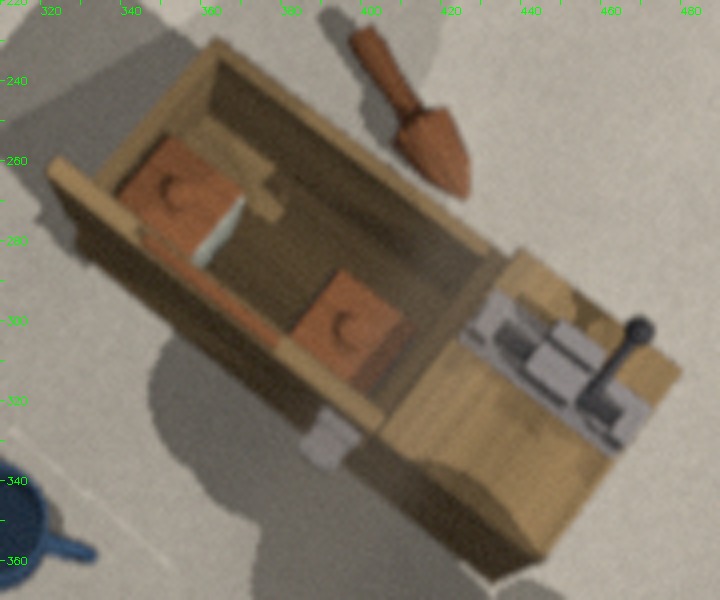

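View pics/d_chest.png

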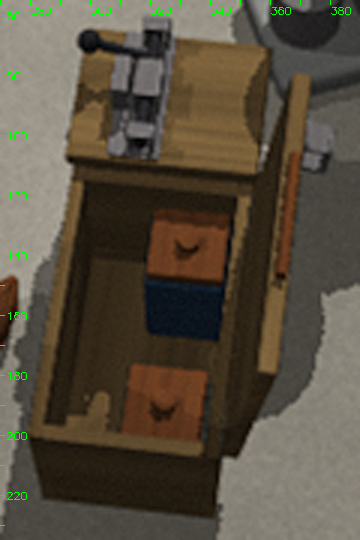

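View pics/s_jug.png

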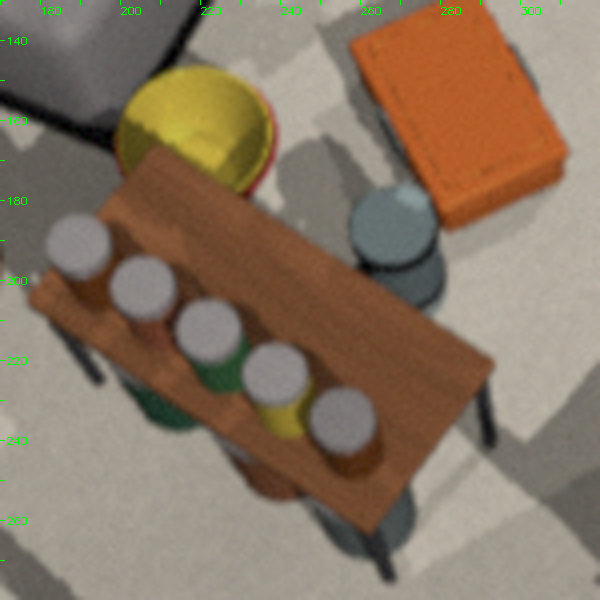

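View pics/d_jug.png

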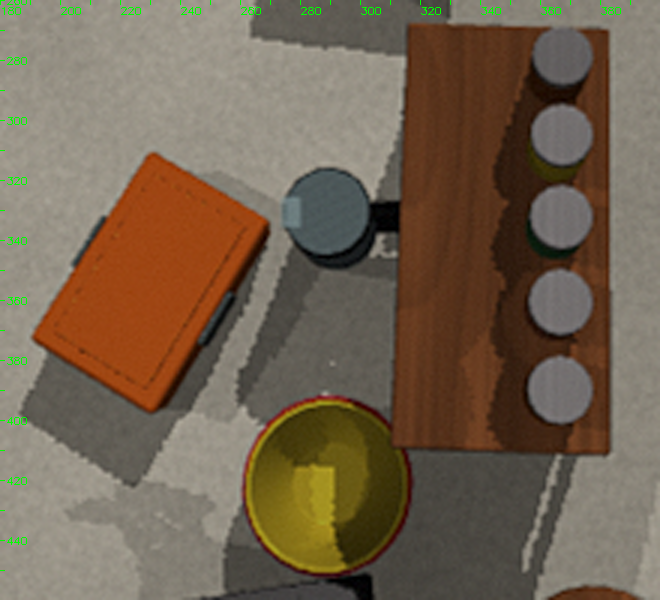

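```bash
cat > fit0.py <<'E'
from h import *
from scipy.optimize import least_squares
s=load("scene","a"); d=load("side","a")
def fit(obs,x0):
    def f(p):
        c,sn=np.cos(p[2]),np.sin(p[2]); r=[]
        for cam,X,px in obs:
            W=[p[0]+c*X[0]-sn*X[1],p[1]+sn*X[0]+c*X[1],X[2]]
            r+=list(proj(cam,W)[0]-px)
        return r
    o=least_squares(f,x0,loss="soft_l1"); return o.x,np.array(f(o.x)).reshape(-1,2).round(1)
chest=[(s,(-77,-190,140),(363.7,230)),(d,(-77,-190,140),(280.7,200)),(s,(-77,60,155),(440,282)),(d,(-77,60,155),(292.3,107.7)),
(s,(-77,190,155),(480.5,313)),(s,(77,190,155),(446,359)),(d,(77,190,155),(360,70)),(d,(77,60,155),(356,112)),(s,(-73,150,187),(469.5,302.5)),(d,(-73,150,187),(300,68.3))]
print("knob",tri((s,(469.5,302.5)),(d,(300,68.3))))
print("chest",fit(chest,[500,100,0]))
print("a",tri((s,(355,269.5)),(d,(325,189.3))));print("b",tri((s,(397.5,300.8)),(d,(332.7,136.7))))
print("jugtop",tri((s,(268.2,186.5)),(d,(289.3,330.7))), "side handle top", atz(d,(308,332),122))
r=[(-75,140),(75,140),(75,-140),(-75,-140)]; r=[(-75,150,165),(75,150,165),(75,-150,165),(-75,-150,165)]
sc=[(293.7,220.5),(263.2,262.5),(177.5,205),(208.7,167.5)];sd=[(316,268.3),(383,270),(383,411),(310.7,409)]
print("riser",fit([(s,a,b) for a,b in zip(r,sc)]+[(d,a,b) for a,b in zip(r,sd)],[500,-300,0]))
for z in [60]:
  print("lunch corners",[atz(d,p,z) for p in [(231,311),(269,335.5),(230.5,396.5),(191.5,373)]])
E
python3 fit0.py
```

```text
knob (array([471.7, 325.4, 190.1]), array([1.7, 1.7]))
chest (array([548.16194021, 178.94977518, -31.3772399 ]), array([[-1.2, -0.6],
       [-0.9,  0.2],
       [-1.8,  1. ],
       [ 0.9, -1.2],
       [-0.7,  0.6],
       [ 0.2,  2. ],
       [-1. , -1.2],
       [-1.7,  0.2],
       [-0.2,  0.1],
       [-1.4,  0.1]]))
a (array([577.3,  40.9, 117.3]), array([1.9, 1.9]))
b (array([573.9, 182.8, 127.9]), array([3.7, 3.7]))
jugtop (array([ 550.3, -311.5,  116.7]), array([1.8, 1.8])) side handle top [ 594.1 -309.4  122. ]
riser (array([ 682.13495481, -309.66591598,    6.40260403]), array([[ 0. , -0.5],
       [-1.9,  0.7],
       [-2.7,  0.1],
       [-0.4, -2.3],
       [-0.6, -1.9],
       [-0.1, -1.7],
       [ 0.8,  0.2],
       [-0.8, -0.2]]))
lunch corners [array([ 400.9, -279.6,   60. ]), array([ 501.1, -323. ,   60. ]), array([ 440.4, -470. ,   60. ]), array([ 341.3, -433. ,   60. ])]
```

```bash
python3 - <<'E'
from h import *
from station import env
st=env.read_state(); w=eyes=None
c=cap("wrist","a"); R=np.array(c["R"]);C=-R.T@np.array(c["t"])
q=st["orientation"];T=Ro.from_quat([*q[1:],q[0]]).as_matrix()
print(C,T.T@(C-st["tool_pos"]),T.T@R[2], T.round(3), st["clock"])
d=load("side","a")
for p in [(180,460),(305,455)]: print(atz(d,p,180),atz(d,p,0))
print(atz(d,(264,150),24),atz(d,(247,188),24), atz(d,(290,420),64))
E
```

```text
[ 245.04953566 -580.1478452   372.49537597] [ 7.90465120e+01 -7.56469960e-02 -1.41567084e+02] [-0.31000381  0.001489    0.95073415] [[ 0.963  0.27  -0.   ]
 [ 0.27  -0.963  0.001]
 [-0.    -0.001 -1.   ]] 0.25
[ 391.2 -598.   180. ] [ 343.6 -623.9    0. ]
[ 630.3 -552.8  180. ] [ 624.5 -570.8    0. ]
[389.1 173.7  24. ] [365.7  55.3  24. ] [ 582.1 -498.9   64. ]
```

Emit:
arm_command(rows="52 -23 -9 0 0 0 100;52 -23 -9 0 0 0 100;52 -23 -9 0 0 0 100;52 -23 -9 0 0 0 100;52 -23 -9 0 0 0 100;52 -23 -9 0 0 0 100;52 -23 -9 0 0 0 100;52 -23 -9 0 0 0 100;0 0 0 0 0 -0.176 100;0 0 0 0 0 -0.176 100;0 0 0 0 0 -0.176 100;0 0 0 0 0 -0.176 100;0 0 0 0 0 -0.176 100;0 0 0 0 0 -0.176 100;0 0 0 0 0 -0.176 100;0 0 0 0 0 -0.176 100;0 0 0 0 0 -0.176 100;0 0 0 0 0 -0.176 100")

```text
clock: 2.55
tool_pos: [519.7, -312.1, 303.2]
orientation: [-0.0, 0.524, 0.852, -0.0]
wrist_force: [-0.4, 0.6, -0.2]
finger_gap: 85.6
```

Emit:
arm_command(rows="0 0 0 0 0 -0.176 100;0 0 0 0 0 -0.176 100;0 0 0 0 0 -0.176 100;0 0 0 0 0 -0.176 100;0 0 0 0 0 -0.176 100;0 0 0 0 0 -0.176 100;0 0 0 0 0 -0.176 100")

```text
clock: 3.42
tool_pos: [519.7, -312.1, 303.2]
orientation: [-0.0, -0.065, 0.998, 0.0]
wrist_force: [-0.1, -0.4, -1.0]
finger_gap: 85.6
```

```bash
cat >> h.py <<'E'
def state():
    from station import env
    st=env.read_state(); q=st["orientation"]; T=Ro.from_quat([*q[1:],q[0]]).as_matrix()
    print("t",round(st["clock"],2),"tcp",st["tool_pos"].round(1),"xang",np.degrees(np.arctan2(T[1,0],T[0,0])).round(2),"z",T[:,2].round(3),"F",st["wrist_force"].round(1),"gap",round(st["finger_gap"],1),"q6",st["q"].round(2))
    return st,T
def need(target,xang=None):
    st,T=state(); print("need tool dxyz",(T.T@(np.array(target)-st["tool_pos"])).round(1), "az",None if xang is None else round(-np.radians(xang-np.degrees(np.arctan2(T[1,0],T[0,0]))),4))
E
python3 - <<'E'
from h import *
state(); cap("wrist","b")
E
```

```text
t 3.42 tcp [ 519.7 -312.1  303.2] xang -172.55 z [-0.  0. -1.] F [-0.1 -0.4 -1. ] gap 85.6 q6 [-0.54  0.27  1.59  0.    1.28 -2.24]
```

View pics/wrist_b.png

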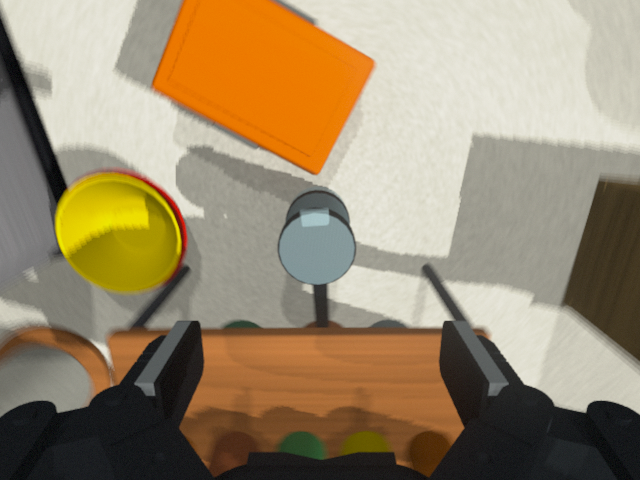

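The wrist view shows the jug's top centred at (317,246), its handle running to about (321,320) under the board edge (row 328). The lunchbox corner is at (316,174).

```bash
python3 - <<'E'
from h import *
w=load("wrist","b");s=load("scene","a"); d=load("side","a")
print(tri((w,(317,246)),(s,(268.2,186.5)),(d,(289.3,330.7))),tri((w,(317,246)),(d,(289.3,330.7))))
a=atz(w,(317,246),122);b=atz(w,(321,322),122);v=b-a;print(a,b,np.degrees(np.arctan2(v[1],v[0])))
print([atz(w,p,60) for p in [(316,174),(374,64),(154,83)]], "board",atz(w,(110,330),165),atz(w,(488,330),165))
crop(w,240,160,160,180,"wb",3)
E
```

```text
(array([ 550.1, -311.7,  115.9]), array([0.3, 1.8, 1.9])) (array([ 551.4, -311.6,  111.6]), array([0.2, 0.2]))
[ 547.9 -312.2  122. ] [ 617.2 -299.8  122. ] 10.144701142026522
[array([ 498.7, -320.1,   60. ]), array([ 398.7, -282.6,   60. ]), array([ 438.6, -469.9,   60. ])] board [ 621.6 -462.3  165. ] [ 583.8 -175.1  165. ]
```

View pics/wb.png

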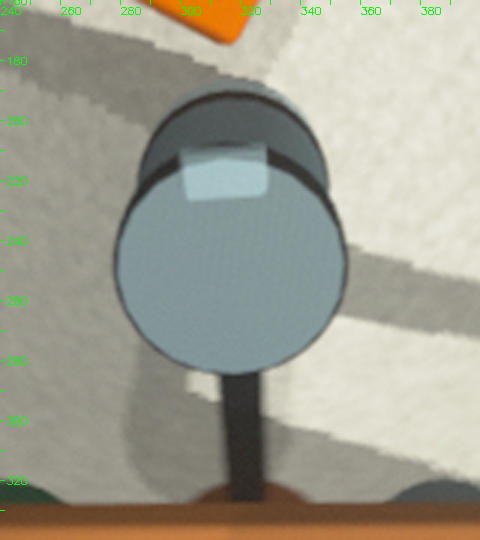

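```bash
python3 -c "
from h import *
need((549,-312,65))"
```

```text
t 3.48 tcp [ 519.7 -312.1  303.2] xang -172.06 z [-0.  0. -1.] F [-1.1 -0.4  0.2] gap 85.3 q6 [-0.54  0.27  1.59 -0.    1.28 -2.25]
need tool dxyz [-29.1  -4.  238.2] az None
```

Emit:
arm_command(rows="-29 -4 30 0 0 0 100;0 0 50 0 0 0 100;0 0 50 0 0 0 100;0 0 40 0 0 0 100;0 0 25 0 0 0 100;0 0 23 0 0 0 100;0 0 20 0 0 0 100;0 0 0 0 0 0 100")

```text
clock: 4.47
tool_pos: [548.1, -311.9, 63.8]
orientation: [-0.001, -0.061, 0.998, 0.001]
wrist_force: [0.6, 0.7, 0.3]
finger_gap: 85.4
```

```bash
python3 - <<'E'
from h import *
state(); cap("wrist","c")
E
```

```text
t 4.47 tcp [ 548.1 -311.9   63.8] xang -172.95 z [-0.002  0.001 -1.   ] F [0.6 0.7 0.3] gap 85.4 q6 [-0.52  0.55  1.74  0.    0.85 -2.21]
```

View pics/wrist_c.png

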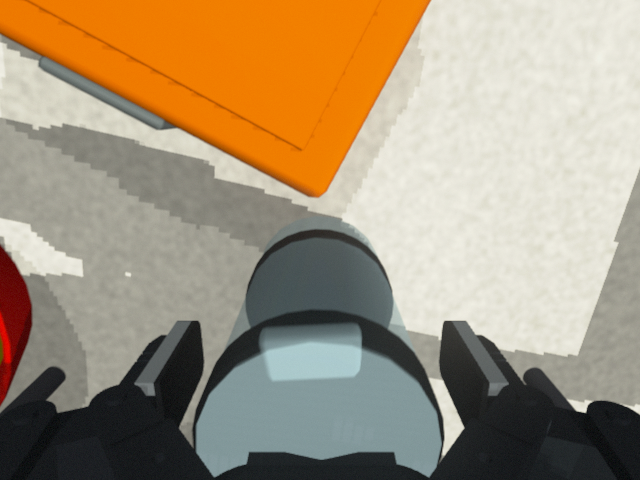

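The jug sits centred between the pads (edges at columns 195 and 442). I'll close on it.

Emit:
arm_command(rows="0 0 0 0 0 0 0;0 0 0 0 0 0 0;0 0 0 0 0 0 0;0 0 0 0 0 0 0;0 0 0 0 0 0 0;0 0 0 0 0 0 0")

```text
clock: 5.28
tool_pos: [549.7, -312.7, 66.8]
orientation: [0.001, -0.062, 0.998, -0.0]
wrist_force: [-1.2, 1.3, 5.2]
finger_gap: 63.2
```

Emit:
arm_command(rows="0 0 -4 0 0 0 0;0 0 -5 0 0 0 0;9 18 0 0 0 0 0;9 18 0 0 0 0 0;9 18 0 0 0 0 0;9 17 0 0 0 0 0;0 0 -10 0 0 0 0;0 0 -15 0 0 0 0;6 20 0 0 0 0 0;10 30 0 0 0 0 0;10 30 0 0 0 0 0;5 20 0 0 0 0 0")

```text
clock: 6.78
tool_pos: [460.3, -149.6, 99.4]
orientation: [-0.0, -0.062, 0.998, 0.0]
wrist_force: [0.7, -0.2, -1.7]
finger_gap: 62.9
```

```bash
python3 - <<'E'
from h import *
state(); cap("side","c")
E
```

```text
t 6.78 tcp [ 460.3 -149.6   99.4] xang -172.87 z [-0.  0. -1.] F [ 0.7 -0.2 -1.7] gap 62.9 q6 [-0.32  0.32  2.04  0.    0.78 -2.01]
```

View pics/side_c.png

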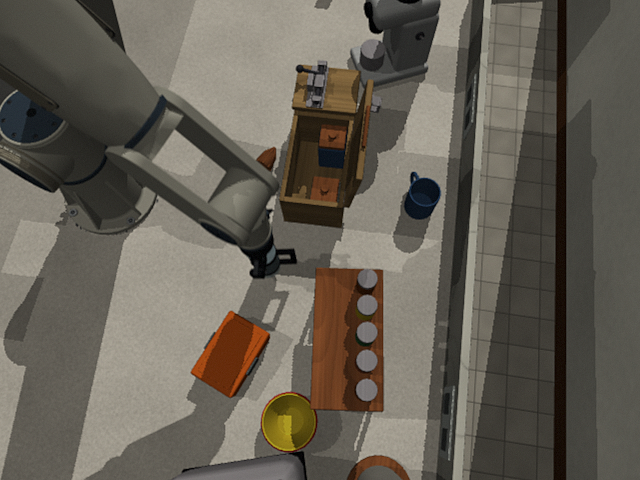

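The jug hangs in the gripper at about (265,262), with its handle pointing right. The lunchbox and bowls haven't moved. Next I'll rotate the jug.

Emit:
arm_command(rows="0 0 0 0 0 0.08 0;0 0 0 0 0 0.17 0;0 0 0 0 0 0.17 0;0 0 0 0 0 0.17 0;0 0 0 0 0 0.17 0;0 0 0 0 0 0.17 0;0 0 0 0 0 0.17 0;0 0 0 0 0 0.17 0;0 0 0 0 0 0.17 0;0 0 0 0 0 0.17 0;0 0 0 0 0 0.17 0;0 0 0 0 0 0.17 0;0 0 0 0 0 0.17 0;0 0 0 0 0 0.17 0;0 0 0 0 0 0.17 0;0 0 0 0 0 0.17 0;0 0 0 0 0 0.17 0;0 0 0 0 0 0.17 0;0 0 0 0 0 0.17 0;0 0 0 0 0 0.13 0")

```text
clock: 9.32
tool_pos: [461.9, -151.2, 99.5]
orientation: [0.0, 1.0, -0.005, 0.0]
wrist_force: [-0.3, 0.2, -2.7]
finger_gap: 62.5
```

```bash
python3 - <<'E'
from h import *
state(); cap("wrist","d")
E
```

```text
t 9.32 tcp [ 461.9 -151.2   99.5] xang -0.52 z [ 0.001 -0.    -1.   ] F [-0.3  0.2 -2.7] gap 62.5 q6 [-0.32  0.32  2.04 -0.    0.78  1.26]
```

View pics/wrist_d.png

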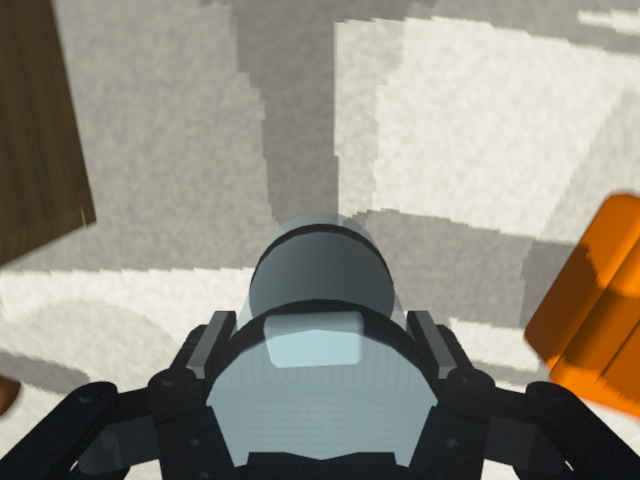

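Emit:
arm_command(rows="0 0 15 0 0 0 0;0 0 10 0 0 0 0;0 0 5 0 0 0 0;0 0 2 0 0 0 0;0 0 1 0 0 0 0;0 0 0 0 0 0 0")

```text
clock: 10.12
tool_pos: [461.0, -151.0, 66.8]
orientation: [-0.0, 1.0, -0.002, -0.0]
wrist_force: [-3.9, 1.3, 6.1]
finger_gap: 62.6
```

Emit:
arm_command(rows="0 0 0 0 0 0 100;0 0 0 0 0 0 100;0 0 0 0 0 0 100;0 0 0 0 0 0 100;0 0 -20 0 0 0 100;0 0 -40 0 0 0 100;0 0 -50 0 0 0 100;0 0 -50 0 0 0 100;0 0 -30 0 0 -0.17 100;0 0 0 0 0 -0.18 100;0 0 0 0 0 -0.18 100;0 0 0 0 0 -0.18 100;0 0 0 0 0 -0.18 100;0 0 0 0 0 -0.18 100;0 0 0 0 0 -0.18 100;0 0 0 0 0 -0.18 100;0 0 0 0 0 -0.18 100;0 0 0 0 0 -0.18 100;0 0 0 0 0 -0.18 100;0 0 0 0 0 -0.18 100")

```text
clock: 12.62
tool_pos: [461.2, -151.0, 256.2]
orientation: [-0.0, 0.475, 0.88, 0.0]
wrist_force: [0.2, 0.1, 0.3]
finger_gap: 85.6
```

Emit:
arm_command(rows="0 0 0 0 0 -0.18 100;0 0 0 0 0 -0.18 100;0 0 0 0 0 -0.18 100;0 0 0 0 0 -0.18 100;0 0 0 0 0 -0.18 100;0 0 0 0 0 -0.14 100;0 0 0 0 0 0 100")

```text
clock: 13.5
tool_pos: [461.3, -151.1, 256.2]
orientation: [-0.0, -0.022, 1.0, 0.0]
wrist_force: [0.3, -0.6, 0.2]
finger_gap: 85.6
```

```bash
python3 - <<'E'
from h import *
state(); w=cap("wrist","e"); cap("side","e"); cap("scene","e")
E
```

```text
t 13.5 tcp [ 461.3 -151.1  256.2] xang -177.52 z [-0.  0. -1.] F [ 0.3 -0.6  0.2] gap 85.6 q6 [-0.32  0.11  1.89  0.    1.14 -1.93]
```

View pics/wrist_e.png

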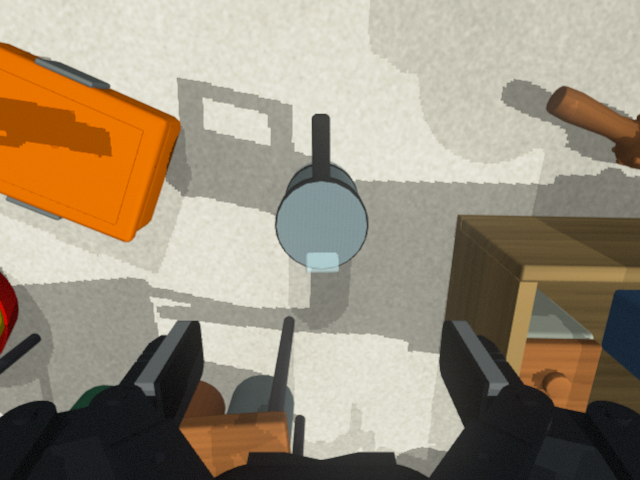

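View pics/side_e.png

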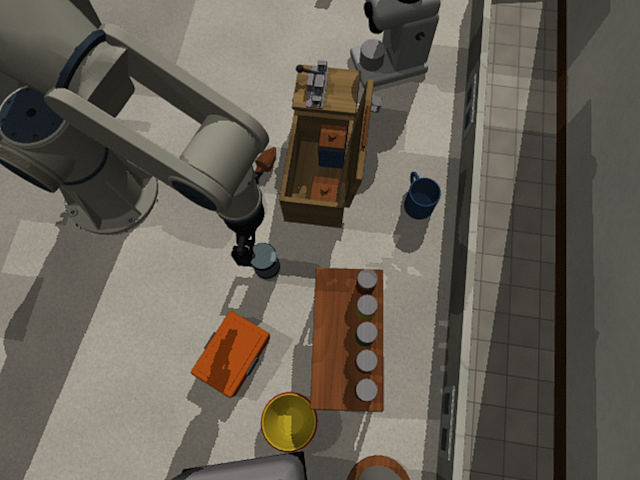

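The jug stands with its top centre at about (322,225). The handle end is at about (320.5,117), pointing towards the robot.

```bash
python3 - <<'E'
from h import *
w=load("wrist","e")
a=atz(w,(322,225),122);b=atz(w,(320.5,125),122);v=b-a
print(a,b,np.hypot(*v[:2]),np.degrees(np.arctan2(v[1],v[0])))
u=v/np.linalg.norm(v); h=a+68*u; print(h)
need((h[0],h[1],76),182.2)
crop(w,250,100,140,190,"we",3)
E
```

```text
[ 458.1 -151.   122. ] [ 391.5 -154.9  122. ] 66.71409146499713 -176.64866893207625
[ 390.21629057 -154.97517217  122.        ]
t 13.65 tcp [ 461.3 -151.1  256.3] xang -177.63 z [-0.  0. -1.] F [ 0.5  0.3 -0.5] gap 85.2 q6 [-0.32  0.11  1.89  0.    1.14 -1.93]
need tool dxyz [ 71.2  -1.  180.3] az -6.2802
```

View pics/we.png

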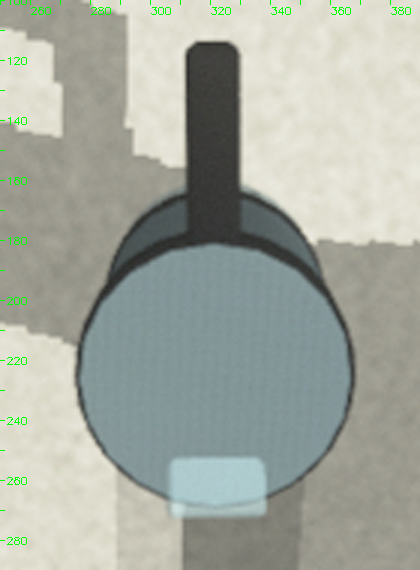

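```bash
python3 - <<'E'
from h import *
w=load("wrist","e")
print(atz(w,(321.2,114),122),atz(w,(321.7,224.5),122),atz(w,(321.5,182),122))
E
```

```text
[ 384.8 -154.7  122. ] [ 457.8 -151.2  122. ] [ 428.2 -152.6  122. ]
```

Emit:
arm_command(rows="35 0 0 0 0 0 100;35 0 0 0 0 0 100;0 0 50 0 0 0 100;0 0 50 0 0 0 100;0 0 40 0 0 0 100;0 0 25 0 0 0 100;0 0 15 0 0 0 100;0 0 0 0 0 0 100;0 0 0 0 0 0 0;0 0 0 0 0 0 0;0 0 0 0 0 0 0;0 0 0 0 0 0 0;0 0 0 0 0 0 0;0 0 0 0 0 0 0;0 0 0 0 0 0 0;0 0 0 0 0 0 0")

```text
clock: 15.65
tool_pos: [391.5, -154.2, 76.7]
orientation: [0.0, -0.022, 1.0, -0.0]
wrist_force: [-1.5, -0.1, 5.3]
finger_gap: 11.3
```

```bash
python3 - <<'E'
from h import *
state(); w=cap("wrist","f")
E
```

```text
t 15.65 tcp [ 391.5 -154.2   76.7] xang -177.46 z [ 0. -0. -1.] F [-1.5 -0.1  5.3] gap 11.3 q6 [-0.38  0.28  2.18 -0.    0.68 -1.99]
```

View pics/wrist_f.png

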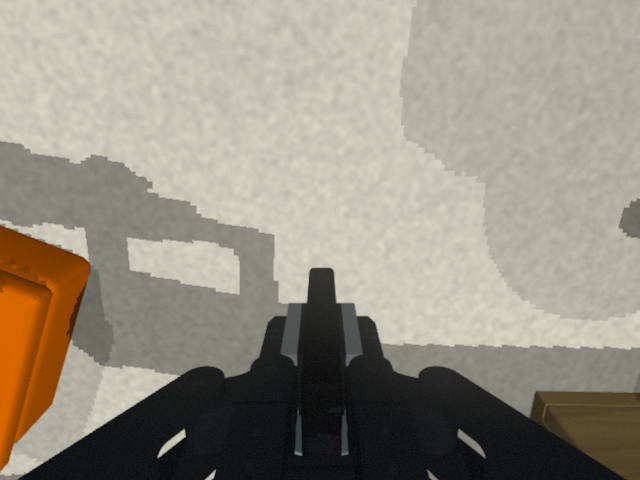

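Emit:
arm_command(rows="0 0 -5 0 0 0 0;0 0 -15 0 0 0 0;0 0 -30 0 0 0 0;0 0 -40 0 0 0 0;0 0 -40 0 0 0 0;0 15 -40 0 0 0 0;-10 35 -30 0 0 0 0;-12 45 -20 0 0 0 0;-12 45 -4 0 0 0 0;-12 45 0 0 0 0 0;-12 40 0 0 0 0 0;0 20 0 0 0 0 0;0 12 0 0 0 0 0;0 0 0 0 0 0 0")

```text
clock: 17.45
tool_pos: [437.6, 105.3, 300.2]
orientation: [-0.0, -0.023, 1.0, -0.0]
wrist_force: [-0.4, -0.1, -2.2]
finger_gap: 10.6
```

```bash
python3 - <<'E'
from h import *
state(); w=cap("wrist","g");cap("side","g");s=cap("scene","g")
E
```

```text
t 17.45 tcp [437.6 105.3 300.2] xang -177.41 z [-0. -0. -1.] F [-0.4 -0.1 -2.2] gap 10.6 q6 [ 0.23  0.01  1.9  -0.    1.23 -1.38]
```

View pics/wrist_g.png

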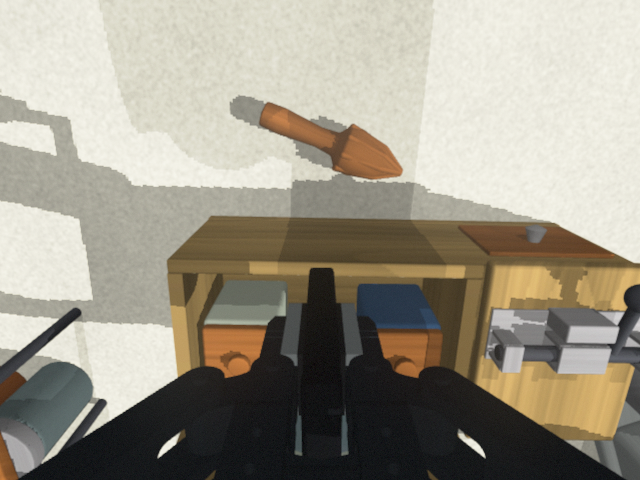

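View pics/side_g.png

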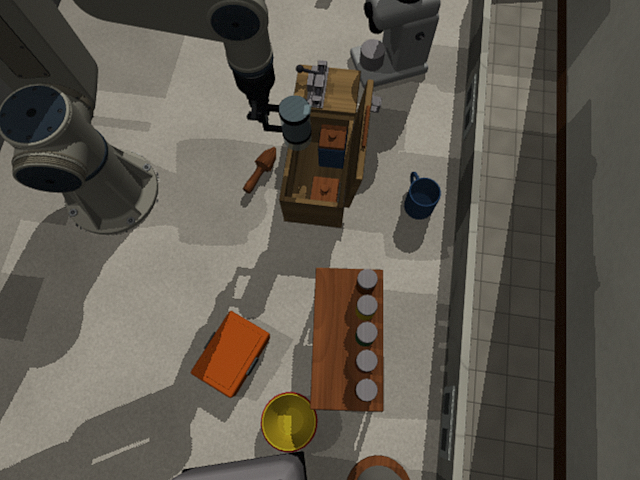

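The wrist view shows both canisters either side of the gap. White spans about columns 205–286 and blue about 357–440, with the bolt at the right. I'll enlarge it.

```bash
python3 - <<'E'
from h import *
w=load("wrist","g")
crop(w,160,210,200,180,"wg1",4);crop(w,340,210,300,180,"wg2",2)
crop(w,345,210,160,180,"wg2",4)
E
```

```text
(no output)
```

View pics/wg1.png

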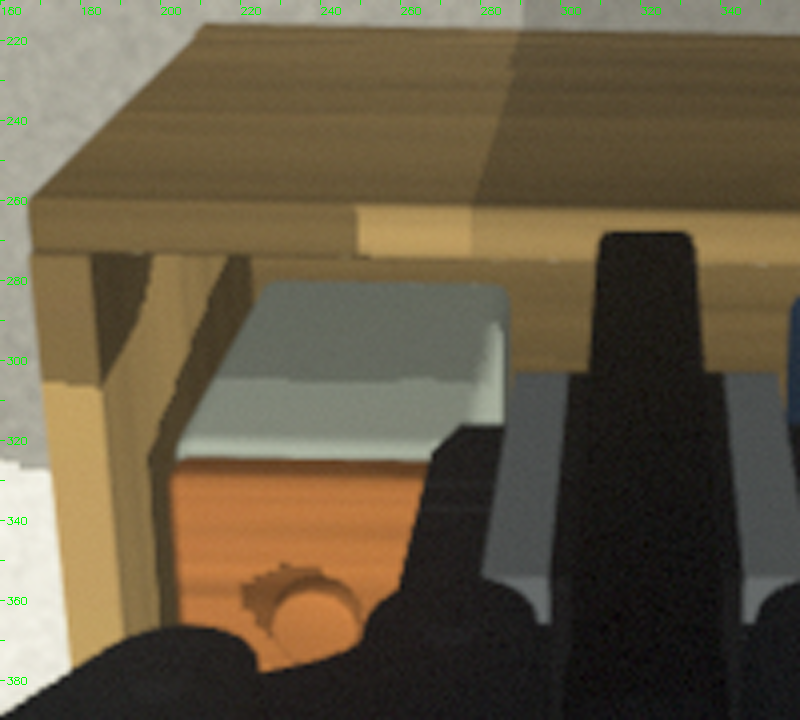

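View pics/wg2.png

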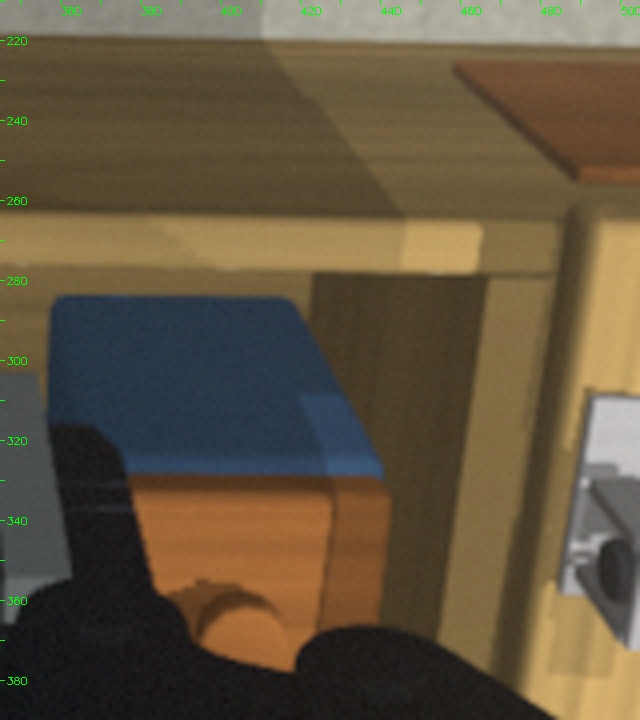

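```bash
python3 - <<'E'
from h import *
w=load("wrist","g")
yaw=0.0387
def ch(X,o=(548.2,179)):
    v=np.array(X[:2])-o; c,s=np.cos(yaw),np.sin(yaw); return np.round([c*v[0]+s*v[1],-s*v[0]+c*v[1]],1)
for n,p,z in [("aL",(226.7,281),12),("aR",(287.3,281.5),12),("bL",(357.7,284.5),12),("bR",(417.5,284.5),12),("aLtop",(204,325.5),118),("bRtop",(440.8,329),118)]:
    X=atz(w,p,z); print(n,X,ch(X))
for n,p,z in [("rim FR outer",(167,260),140),("rimFR bot?",(210,216),0),("rim inner R",(183,272.5),140),("rim inner L",(466,278.5),140),("deck FR",(489,262),155),("bottom L", (460,225),155)]:
    X=atz(w,p,z); print(n,X,ch(X))
X=atz(w,(637,297),187);print("knob",X,ch(X))
E
```

```text
aL [548.    2.9  12. ] [  -7. -176.]
aR [545.4  71.3  12. ] [  -7.  -107.5]
bL [545.5 151.   12. ] [ -3.8 -27.9]
bR [542.4 218.7  12. ] [-4.3 39.9]
aLtop [544.6   6.1 118. ] [ -10.3 -172.6]
bRtop [538.5 215.5 118. ] [-8.3 36.8]
rim FR outer [475.5 -13.8 140. ] [ -80.1 -189.8]
rimFR bot? [476.2 -16.3   0. ] [ -79.5 -192.4]
rim inner R [485.5  -1.9 140. ] [ -69.7 -178.3]
rim inner L [480.4 221.5 140. ] [-66.1  45.1]
deck FR [460.3 230.5 155. ] [-85.8  54.9]
bottom L [433.  204.8 155. ] [-114.1   30.2]
knob [469.4 320.6 187. ] [-73.3 144.5]
```

Emit:
arm_command(rows="-15 0 0 0 0 0 0;-20 0 0 0 0 0 0;-20 0 0 0 0 0 0;-13 0 10 0 0 0 0;0 0 10 0 0 0 0;0 0 0 0 0 0 0")

```text
clock: 18.35
tool_pos: [504.7, 107.9, 278.6]
orientation: [-0.002, -0.022, 1.0, -0.0]
wrist_force: [-0.4, -0.2, -2.7]
finger_gap: 10.9
```

```bash
python3 - <<'E'
from h import *
state(); w=cap("wrist","h");d=cap("side","h");s=cap("scene","h")
crop(s,310,190,190,180,"s_h",3);crop(d,240,50,150,180,"d_h",3)
im=np.hstack([cv2.imread("pics/s_h.png")[:540,:400],cv2.imread("pics/d_h.png")[:,:400]]); cv2.imwrite("pics/hh.png",im)
E
```

```text
t 18.35 tcp [504.7 107.9 278.6] xang -177.47 z [-0.003 -0.001 -1.   ] F [-0.4 -0.2 -2.7] gap 10.9 q6 [ 0.21  0.14  1.81  0.    1.2  -1.41]
```

View pics/hh.png

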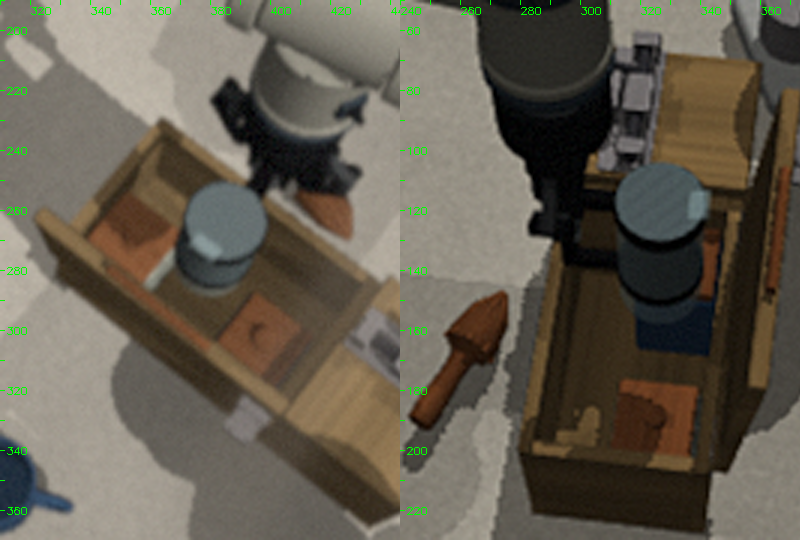

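View pics/wrist_h.png

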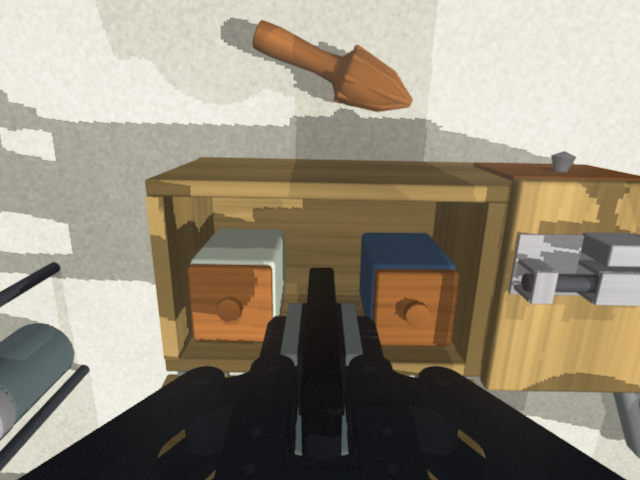

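```bash
python3 - <<'E'
from h import *
w=load("wrist","h");s=load("scene","h");d=load("side","h")
print(tri((s,(384,260.3)),(d,(326.7,117.7))))
print(proj(s,[(574,111.5,12),(572.6,111.2,324.5)]),proj(d,[(574,111.5,12),(572.6,111.2,324.5)]))
for p in [(229,309),(413,313)]: print("knob",atz(w,p,128))
for p in [(191,263),(272,265),(370,268),(455,271),(193,342),(455,346)]: print("lid",atz(w,p,130))
for p in [(285,231),(361,234),(216,231),(433,234)]: print("bot",atz(w,p,12))
for p in [(165,196),(490,200),(183,357),(466,362)]: print("rim in",atz(w,p,140))
E
```

```text
(array([572.1, 106. , 331.1]), array([2.8, 2.8]))
[[371.53518006 294.24665432]
 [384.27988885 263.36326757]] [[327.44872961 181.38036709]
 [326.12287481 116.70217543]]
knob [577.3  38.2 128. ]
knob [574.2 183.  128. ]
lid [539.1  11.  130. ]
lid [537.9  71.9 130. ]
lid [537.  145.8 130. ]
lid [536.6 210.2 130. ]
lid [607.    9.1 130. ]
lid [601.1 219.5 130. ]
bot [545.8  71.8  12. ]
bot [545.5 150.3  12. ]
bot [549.    0.7  12. ]
bot [542.2 224.5  12. ]
rim in [486.5  -1.1 140. ]
rim in [479.2 223.  140. ]
rim in [614.5   3.8 140. ]
rim in [608.9 226.3 140. ]
```

```bash
python3 - <<'E'
from h import *
s=load("scene","h");d=load("side","h")
print(proj(s,[(574.2,183,132),(577.3,38.2,132)]),proj(d,[(574.2,183,132),(577.3,38.2,132)]))
crop(s,360,230,60,90,"k1",6);crop(d,300,90,80,120,"k2",5)
im=np.hstack([cv2.imread("pics/k1.png")[:540],cv2.imread("pics/k2.png")[:540]]); cv2.imwrite("pics/kk.png",im)
E
```

```text
[[396.54827807 301.3891274 ]
 [353.98962091 267.79761885]] [[331.5515975  135.06490528]
 [324.08441332 187.38056429]]
```

View pics/kk.png

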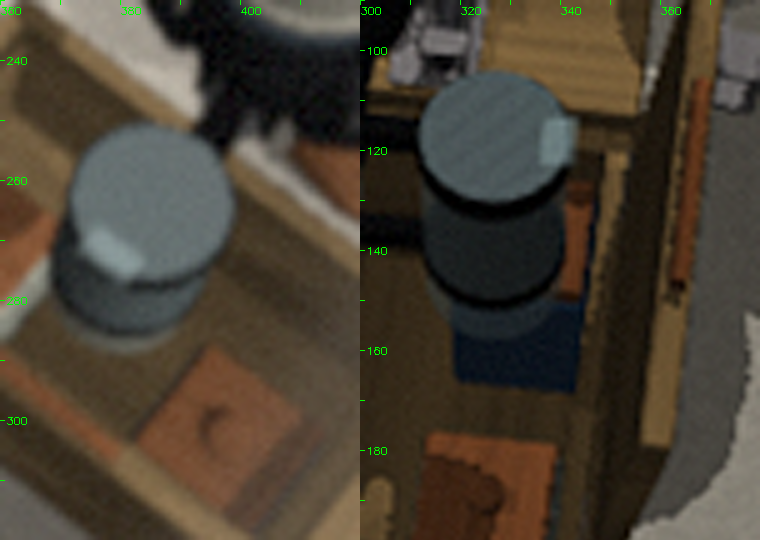

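Emit:
arm_command(rows="0 0 10 0 0 0 0;0 0 20 0 0 0 0;0 0 25 0 0 0 0;0 0 25 0 0 0 0;0 0 20 0 0 0 0;0 0 15 0 0 0 0;0 0 0 0 0 0 0")

```text
clock: 19.38
tool_pos: [505.2, 108.0, 164.3]
orientation: [-0.001, -0.022, 1.0, -0.0]
wrist_force: [0.2, 1.6, -3.4]
finger_gap: 11.3
```

```bash
python3 - <<'E'
from h import *
state(); w=cap("wrist","i");d=cap("side","i");s=cap("scene","i")
crop(s,340,230,70,90,"k1",6);crop(d,300,90,80,120,"k2",5)
im=np.hstack([cv2.imread("pics/k1.png")[:540,:400],cv2.imread("pics/k2.png")[:540]]); cv2.imwrite("pics/ki.png",im)
E
```

```text
t 19.38 tcp [505.2 108.  164.3] xang -177.46 z [-0.002 -0.    -1.   ] F [ 0.2  1.6 -3.4] gap 11.3 q6 [ 0.21  0.27  1.93  0.    0.95 -1.41]
```

View pics/ki.png

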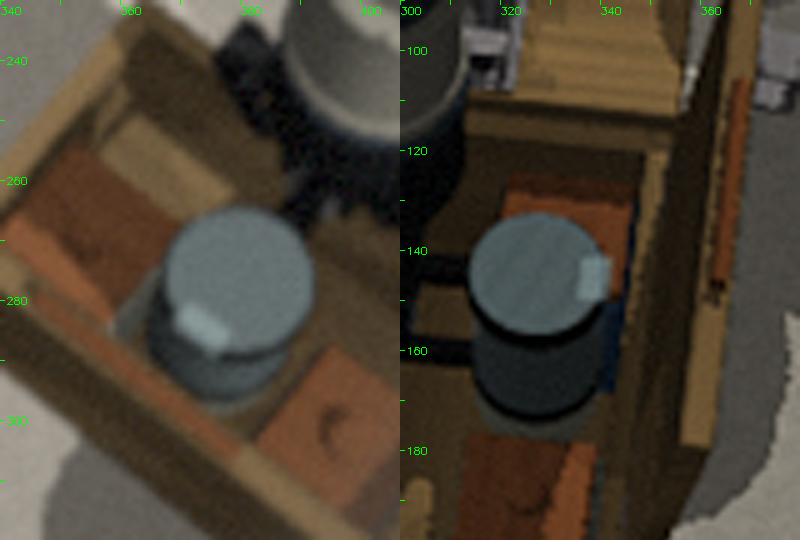

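The jug is entering between the canisters without contact forces, so I'll continue down.

Emit:
arm_command(rows="0 0 15 0 0 0 0;0 0 20 0 0 0 0;0 0 18 0 0 0 0;0 0 10 0 0 0 0;0 0 6 0 0 0 0;0 0 3 0 0 0 0;0 0 0 0 0 0 0")

```text
clock: 20.4
tool_pos: [506.1, 108.2, 93.5]
orientation: [0.0, -0.022, 1.0, 0.0]
wrist_force: [0.6, -0.0, -2.6]
finger_gap: 10.9
```

Emit:
arm_command(rows="0 0 2 0 0 0 0;0 0 1 0 0 0 0;0 0 1 0 0 0 0;0 0 0 0 0 0 0")

```text
clock: 20.9
tool_pos: [505.9, 108.1, 89.3]
orientation: [-0.0, -0.022, 1.0, -0.0]
wrist_force: [0.5, 0.1, -1.9]
finger_gap: 11.0
```

Emit:
arm_command(rows="0 0 1 0 0 0 0;0 0 0 0 0 0 0")

```text
clock: 21.15
tool_pos: [505.9, 108.2, 88.7]
orientation: [0.0, -0.022, 1.0, 0.0]
wrist_force: [-2.2, -0.0, 4.8]
finger_gap: 11.1
```

```bash
python3 - <<'E'
from h import *
state(); w=cap("wrist","j");d=cap("side","j");s=cap("scene","j")
crop(s,340,230,70,90,"k1",6);crop(d,300,90,80,120,"k2",5)
im=np.hstack([cv2.imread("pics/k1.png")[:540,:400],cv2.imread("pics/k2.png")[:540]]); cv2.imwrite("pics/kj.png",im)
print(proj(s,[(574,111.5,134)]),proj(d,[(574,111.5,134)]))
E
```

```text
t 21.15 tcp [505.9 108.2  88.7] xang -177.47 z [ 0.  0. -1.] F [-2.2 -0.   4.8] gap 11.1 q6 [ 0.21  0.38  1.98  0.    0.79 -1.41]
[[375.76309166 283.95012644]] [[327.23592859 159.93569123]]
```

View pics/kj.png

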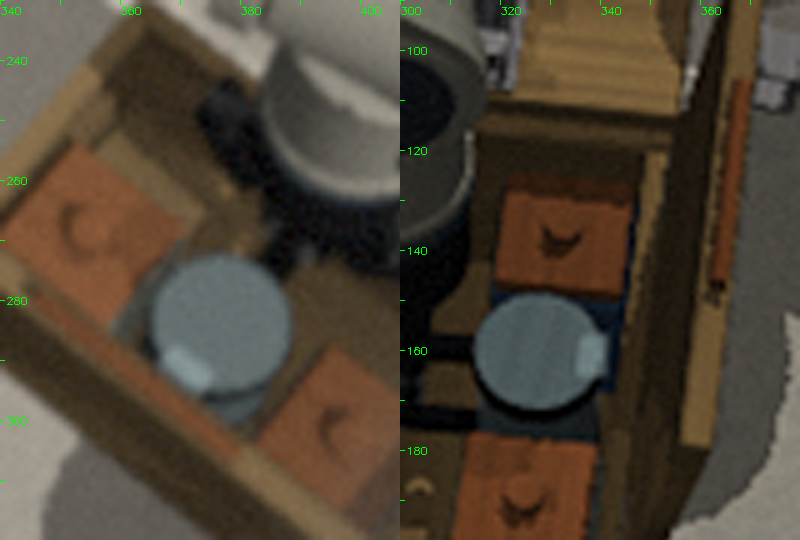

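View pics/wrist_j.png

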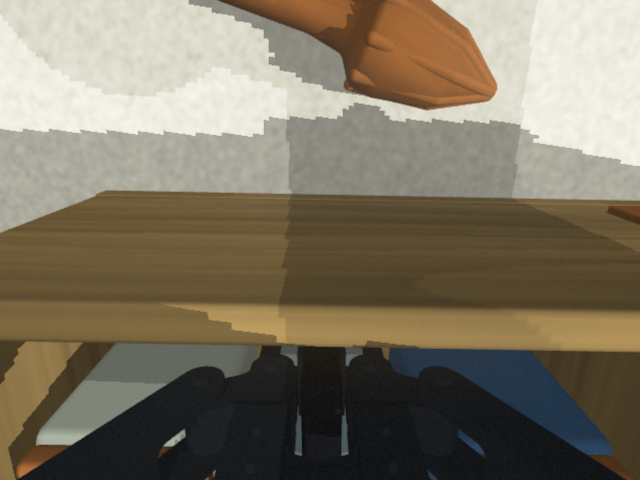

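Emit:
arm_command(rows="0 0 0 0 0 0 45;0 0 0 0 0 0 45;0 0 0 0 0 0 45;0 0 0 0 0 0 45;0 0 -8 0 0 0 45;0 0 -20 0 0 0 45;0 0 -40 0 0 0 45;0 0 -50 0 0 0 45;0 0 -50 0 0 0 20;0 0 -50 0 0 0 0;0 0 -50 0 0 0 0;0 0 -20 0 0 0 0;0 0 0 0 0 0 0")

```text
clock: 22.92
tool_pos: [506.5, 108.2, 378.3]
orientation: [0.002, -0.022, 1.0, 0.0]
wrist_force: [0.1, -0.8, -0.4]
finger_gap: 0.2
```

```bash
python3 - <<'E'
from h import *
state(); w=cap("wrist","k");d=cap("side","k");s=cap("scene","k")
crop(s,310,230,130,130,"k1",4);crop(d,340,60,50,150,"k2",4)
im=np.hstack([cv2.imread("pics/k1.png"),cv2.imread("pics/k2.png")[:520]]); cv2.imwrite("pics/kl.png",im)
E
```

```text
t 22.93 tcp [506.5 108.2 378.3] xang -177.47 z [ 0.004  0.001 -1.   ] F [ 0.1 -0.8 -0.4] gap 0.2 q6 [ 0.21  0.07  1.67 -0.    1.4  -1.41]
```

View pics/kl.png

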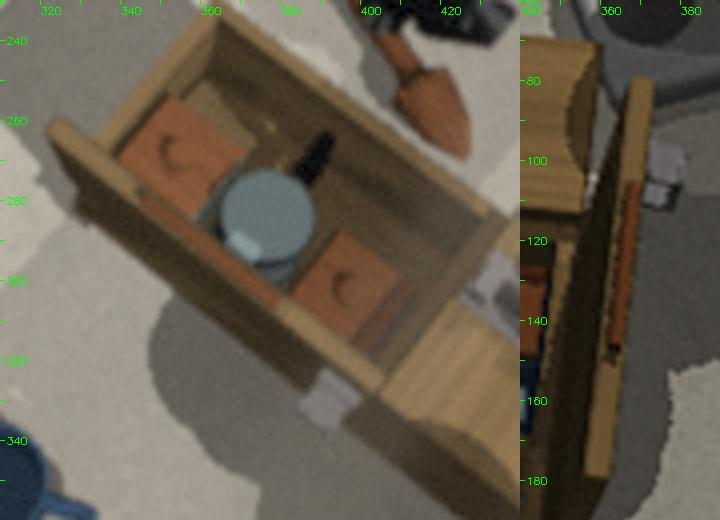

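View pics/wrist_k.png

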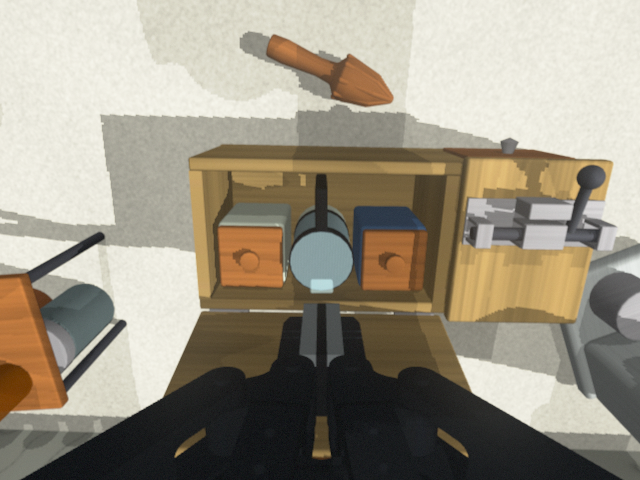

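The wrist view shows the jug between the canisters at (321,262), with its handle to the front. Now the lid edge.

```bash
python3 - <<'E'
from h import *
s=load("scene","k");d=load("side","k");w=load("wrist","k")
print("R in",tri((s,(325.5,259)),(d,(357,178.5))),"R out",tri((s,(322,262.5)),(d,(362,179.5))))
print("L in",tri((s,(406,325)),(d,(367,80))),"L out",tri((s,(403.5,328.5)),(d,(373.3,80))))
for p in [(321,262)]: print("jug",atz(w,p,134))
for p in [(251,261),(397,264)]: print("knobs",atz(w,p,130))
for p in [(591,178)]: print("knob",atz(w,p,187))
for p in [(203,170),(447,172),(213,299),(434,303)]: print("rim",atz(w,p,140))
for p in [(248,337)]: pass
print("chest fwd edge mid gap", atz(w,(200,310),140),atz(w,(440,315),140))
E
```

```text
R in (array([651.5,  -5.6, 296.9]), array([3.3, 3.3])) R out (array([662.7,  -6.2, 295.9]), array([2.5, 2.5]))
L in (array([645.2, 238.3, 291.6]), array([0., 0.])) L out (array([657.7, 238.4, 295. ]), array([1.5, 1.5]))
jug [573.5 110.8 134. ]
knobs [577.1  40.2 130. ]
knobs [573.8 187.7 130. ]
knob [471.1 324.2 187. ]
rim [486.   -1.2 140. ]
rim [477.9 222.1 140. ]
rim [616.2   3.  140. ]
rim [610.7 227.5 140. ]
chest fwd edge mid gap [629.3 -10.8 140. ] [624.  235.5 140. ]
```

Emit:
arm_command(rows="-30 0 0 0 0 0 0;-50 0 0 0 0 0 0;-50 0 0 0 0 0 0;-45 0 0 0 0 0 0;-20 -2 15 0 0 0 0;0 0 35 0 0 0 0;0 0 35 0 0 0 0;0 0 21 0 0 0 0;0 0 0 0 0 0 0")

```text
clock: 24.2
tool_pos: [699.1, 114.5, 266.6]
orientation: [-0.003, -0.022, 1.0, -0.0]
wrist_force: [-0.7, 0.4, -0.3]
finger_gap: -0.1
```

```bash
python3 - <<'E'
from h import *
state(); w=cap("wrist","l");d=cap("side","l");s=cap("scene","l")
crop(s,280,200,180,150,"k1",3);crop(d,250,50,180,180,"k2",3)
im=np.hstack([cv2.imread("pics/k1.png")[:,:400],cv2.imread("pics/k2.png")[:450,:400]]); cv2.imwrite("pics/kl.png",im)
E
```

```text
t 24.2 tcp [699.1 114.5 266.6] xang -177.47 z [-0.006 -0.001 -1.   ] F [-0.7  0.4 -0.3] gap -0.1 q6 [ 0.16  0.46  1.39  0.    1.29 -1.45]
```

View pics/kl.png

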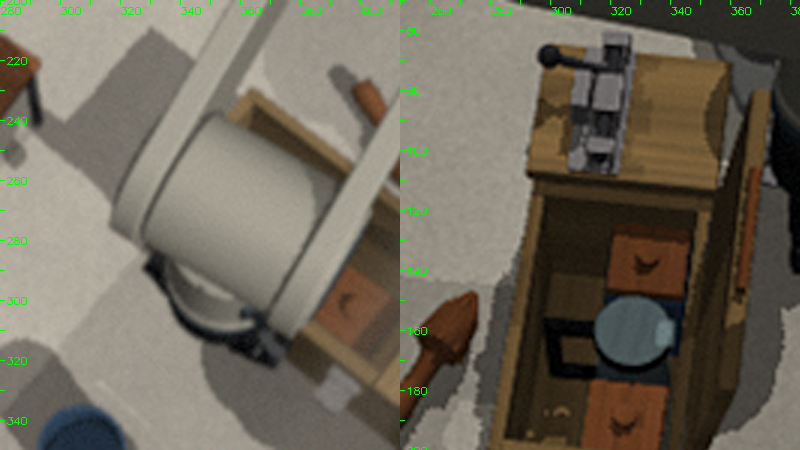

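View pics/wrist_l.png

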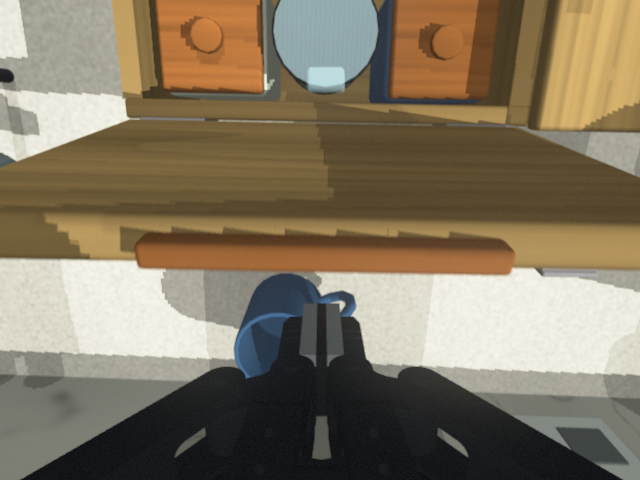

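Emit:
arm_command(rows="8 0 0 0 0 0 0;10 0 0 0 0 0 0;12 0 0 0 0 0 0;12 0 0 0 0 0 0;12 0 0 0 0 0 0;12 0 0 0 0 0 0;12 0 0 0 0 0 0;12 0 0 0 0 0 0")

```text
clock: 25.35
tool_pos: [609.8, 110.7, 269.9]
orientation: [-0.0, -0.022, 1.0, -0.0]
wrist_force: [0.5, 0.8, -0.8]
finger_gap: 0.1
```

```bash
python3 - <<'E'
from h import *
state(); w=cap("wrist","m");d=cap("side","m")
E
```

```text
t 25.35 tcp [609.8 110.7 269.9] xang -177.46 z [-0.001 -0.    -1.   ] F [ 0.5  0.8 -0.8] gap 0.1 q6 [ 0.18  0.31  1.6  -0.    1.23 -1.44]
```

View pics/wrist_m.png

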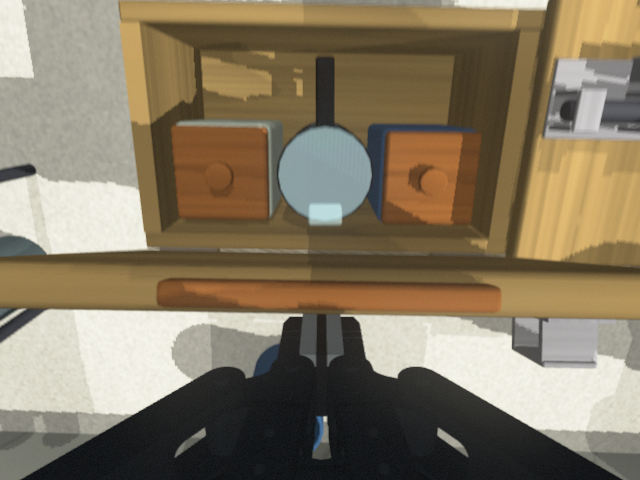

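View pics/side_m.png

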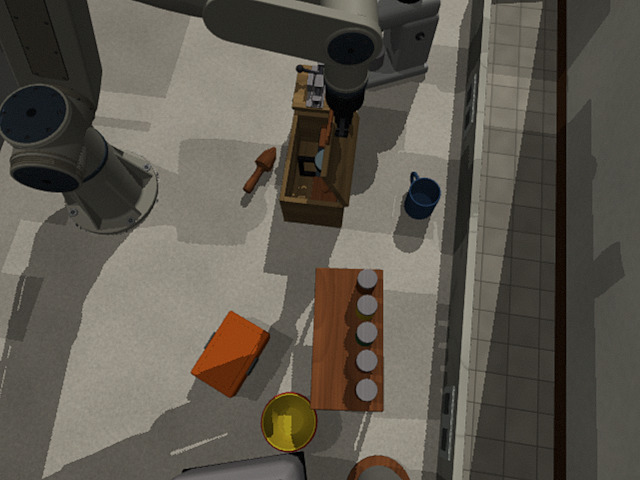

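Emit:
arm_command(rows="14 0 0 0 0 0 0;14 0 0 0 0 0 0;14 0 0 0 0 0 0;10 0 0 0 0 0 0;0 0 0 0 0 0 0;0 0 0 0 0 0 0")

```text
clock: 26.2
tool_pos: [559.3, 108.5, 270.5]
orientation: [0.0, -0.022, 1.0, 0.0]
wrist_force: [-0.4, 0.2, -0.0]
finger_gap: -0.1
```

```bash
python3 - <<'E'
from h import *
state(); w=cap("wrist","n")
E
```

```text
t 26.2 tcp [559.3 108.5 270.5] xang -177.47 z [ 0.  0. -1.] F [-0.4  0.2 -0. ] gap -0.1 q6 [ 0.19  0.23  1.71 -0.    1.2  -1.43]
```

View pics/wrist_n.png

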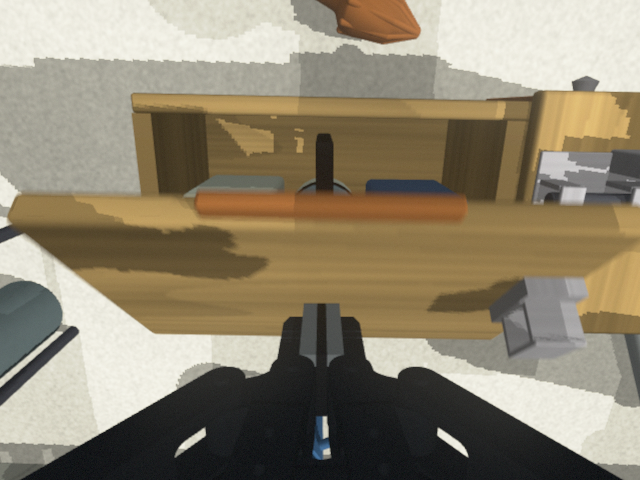

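Emit:
arm_command(rows="0 0 -30 0 0 0 0;0 20 -30 0 0 0 0;0 40 0 0 0 0 0;0 45 0 0 0 0 0;0 45 0 0 0 0 50;10 40 0 0 0 0 50;20 28 10 0 0 0 50;20 0 10 0 0 0 50;0 0 10 0 0 0 50;0 0 0 0 0 0 50;0 0 0 0 0 0 50;0 0 0 0 0 0 50")

```text
clock: 27.75
tool_pos: [500.1, 323.9, 300.7]
orientation: [0.0, -0.022, 1.0, 0.0]
wrist_force: [-0.3, -0.3, 0.1]
finger_gap: 42.7
```

```bash
python3 - <<'E'
from h import *
state(); w=cap("wrist","o");d=cap("side","o")
crop(d,250,50,180,180,"k2",3)
E
```

```text
t 27.75 tcp [500.1 323.9 300.7] xang -177.51 z [ 0.001  0.    -1.   ] F [-0.3 -0.3  0.1] gap 42.7 q6 [ 0.57  0.25  1.62 -0.    1.27 -1.04]
```

View pics/wrist_o.png

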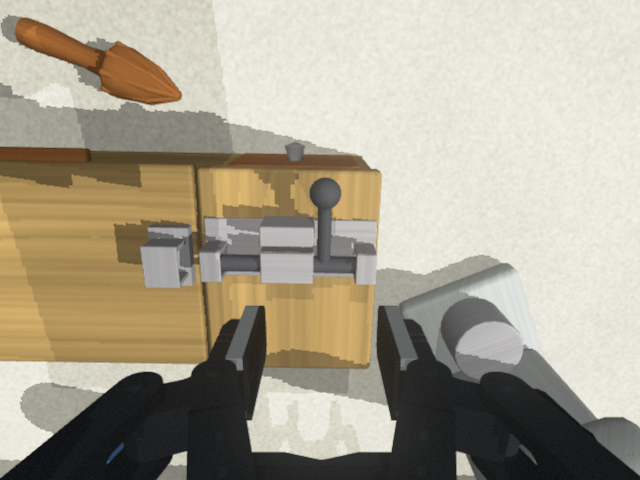

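View pics/k2.png

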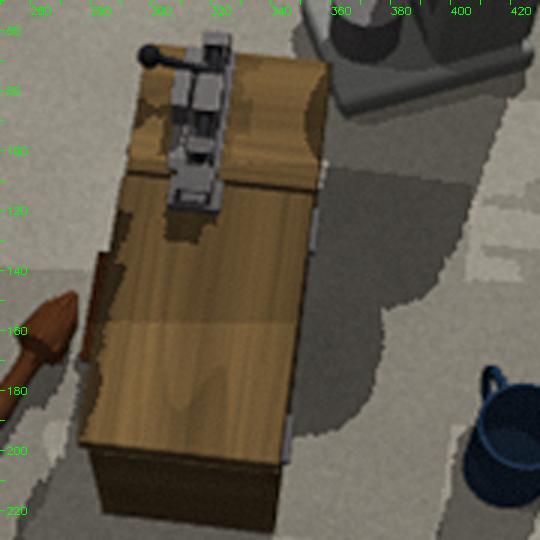

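The lid is shut and its keeper (165,257) is level with the rod; the knob is at (325,193). I'll triangulate the knob from two wrist views.

```bash
python3 - <<'E'
from h import *
w=load("wrist","o");k=load("wrist","k");g=load("wrist","g");d=load("side","o")
crop(w,290,160,90,130,"ko",4);crop(k,560,150,80,120,"kk2",4)
im=np.hstack([cv2.imread("pics/ko.png")[:480],cv2.imread("pics/kk2.png")[:480]]); cv2.imwrite("pics/kn.png",im)
print(tri((w,(325,193)),(k,(591,178))),tri((w,(325,193)),(k,(591,178)),(d,(299.5,68.5))),atz(w,(325,193),187))
X=tri((w,(325,193)),(k,(591,178)))[0]
need((X[0],X[1],168))
E
```

```text
(array([471. , 324.8, 186. ]), array([0.2, 0.2])) (array([471.2, 325. , 187. ]), array([0.7, 0.7, 1.2])) [470.5 324.7 187. ]
t 27.85 tcp [499.9 323.9 300.6] xang -177.5 z [ 0.  0. -1.] F [-0.8 -0.3  0.5] gap 42.8 q6 [ 0.57  0.25  1.62 -0.    1.27 -1.04]
need tool dxyz [ 28.9   2.1 132.6] az None
```

View pics/kn.png

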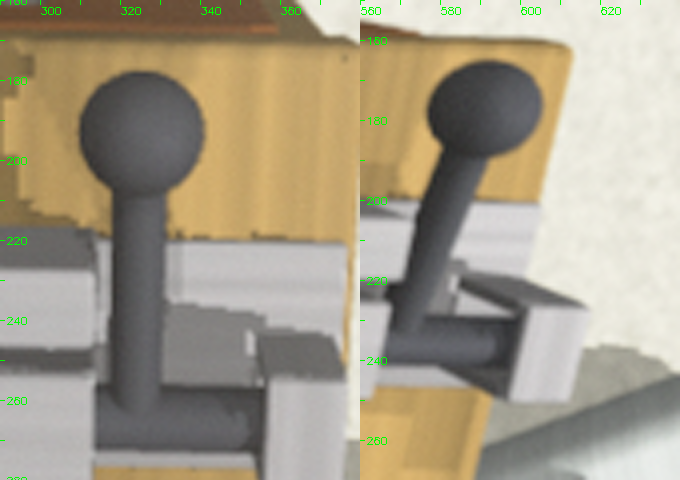

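Emit:
arm_command(rows="29 2 20 0 0 0 50;0 0 40 0 0 0 50;0 0 35 0 0 0 50;0 0 25 0 0 0 50;0 0 12 0 0 0 50;0 0 0 0 0 0 50")

```text
clock: 28.6
tool_pos: [470.3, 324.6, 168.1]
orientation: [-0.0, -0.022, 1.0, -0.0]
wrist_force: [0.2, 0.1, -0.7]
finger_gap: 42.9
```

```bash
python3 - <<'E'
from h import *
state(); w=cap("wrist","p")
E
```

```text
t 28.6 tcp [470.3 324.6 168.1] xang -177.47 z [-0.001 -0.    -1.   ] F [ 0.2  0.1 -0.7] gap 42.9 q6 [ 0.6   0.34  1.81 -0.    0.99 -1.01]
```

View pics/wrist_p.png

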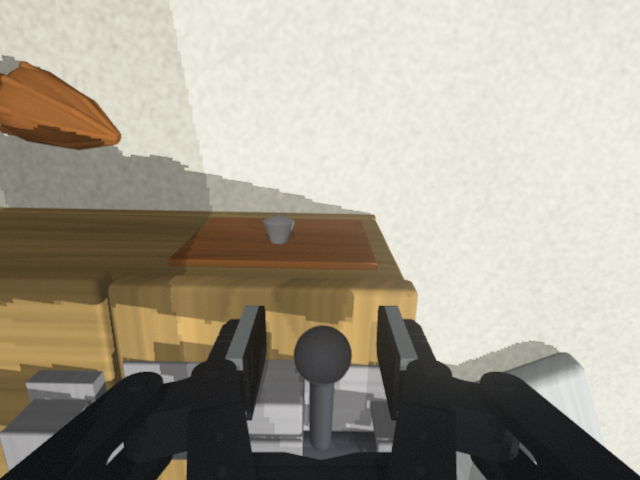

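The knob (323,354) is centred between the pads, so I'll grip it.

Emit:
arm_command(rows="0 0 0 0 0 0 0;0 0 0 0 0 0 0;0 0 0 0 0 0 0;0 0 0 0 0 0 0")

```text
clock: 29.15
tool_pos: [470.9, 325.1, 169.3]
orientation: [0.001, -0.022, 1.0, 0.0]
wrist_force: [-0.1, -0.5, 6.2]
finger_gap: 16.6
```

Emit:
arm_command(rows="-1.5 0 -5 0 0 0 0;-2.1 0 -4.7 0 0 0 0;-2.8 0 -4.9 0 0 0 0;-2.9 0 -4.5 0 0 0 0;-3.6 0 -4.2 0 0 0 0;-3.9 0 -3.8 0 0 0 0;-3.3 0 -2.6 0 0 0 0;-3.3 0 -2.4 0 0 0 0;-4.8 0 -2.7 0 0 0 0;0 0 0 0 0 0 0")

```text
clock: 30.4
tool_pos: [498.8, 326.2, 203.6]
orientation: [0.0, -0.022, 1.0, 0.0]
wrist_force: [-0.1, -0.1, 0.1]
finger_gap: -0.2
```

```bash
python3 - <<'E'
from h import *
state(); w=cap("wrist","q"); d=cap("side","q");s=cap("scene","q")
crop(d,270,40,110,80,"k2",5);crop(s,400,260,110,80,"k1",5)
E
```

```text
t 30.4 tcp [498.8 326.2 203.6] xang -177.47 z [ 0.  0. -1.] F [-0.1 -0.1  0.1] gap -0.2 q6 [ 0.58  0.34  1.72  0.    1.08 -1.04]
```

View pics/wrist_q.png

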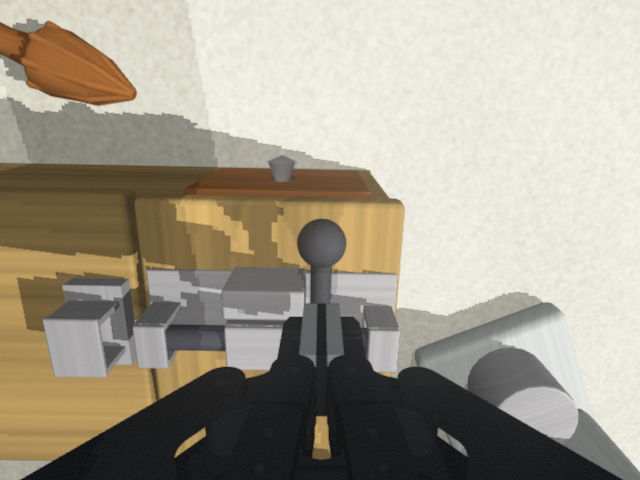

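View pics/k2.png

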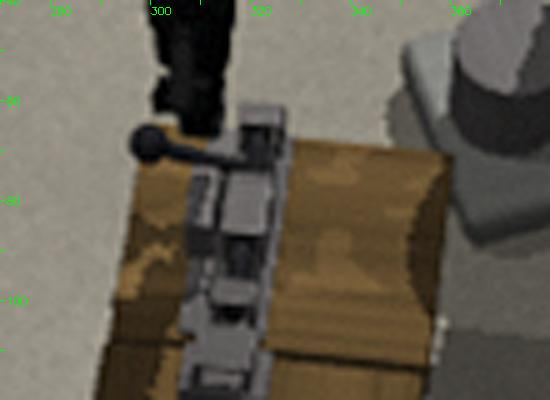

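The knob slipped out and the handle fell back into its notch. The bolt is otherwise unchanged, so I'll regrip and lift in monitored steps.

Emit:
arm_command(rows="14 0 -10 0 0 0 50;14 0 0 0 0 0 50;0 0 0 0 0 0 50;0 0 20 0 0 0 50;0 0 20 0 0 0 50;0 0 7 0 0 0 50;0 0 0 0 0 0 0;0 0 0 0 0 0 0;0 0 0 0 0 0 0;0 0 0 0 0 0 0")

```text
clock: 31.8
tool_pos: [470.7, 325.0, 166.5]
orientation: [0.0, -0.022, 1.0, 0.0]
wrist_force: [-0.5, 0.1, 0.7]
finger_gap: 17.0
```

```bash
python3 - <<'E'
from h import *
state(); w=cap("wrist","r"); d=cap("side","r"); crop(d,270,40,110,80,"k2",5)
E
```

```text
t 31.8 tcp [470.7 325.  166.5] xang -177.46 z [ 0.001  0.001 -1.   ] F [-0.5  0.1  0.7] gap 17.0 q6 [ 0.6   0.34  1.81  0.    0.99 -1.01]
```

View pics/wrist_r.png

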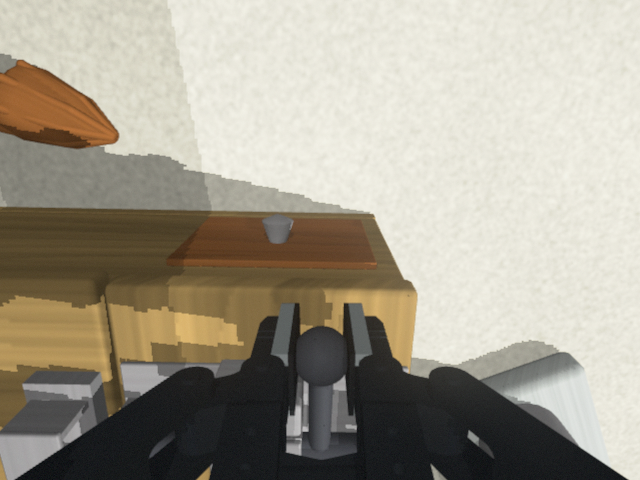

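View pics/k2.png

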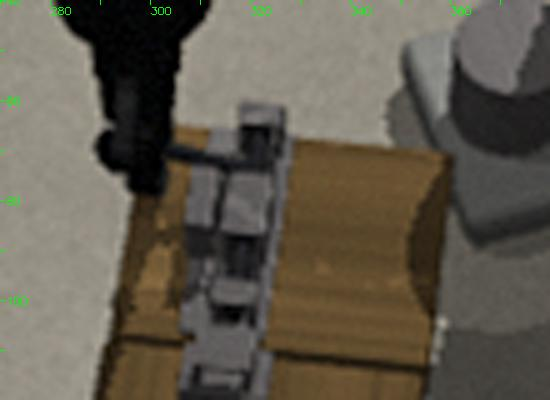

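Emit:
arm_command(rows="-0.7 0 -2.5 0 0 0 0;-0.8 0 -2.5 0 0 0 0")

```text
clock: 32.15
tool_pos: [472.0, 324.9, 171.1]
orientation: [-0.0, -0.022, 1.0, 0.0]
wrist_force: [0.2, 2.0, -3.8]
finger_gap: 16.5
```

Emit:
arm_command(rows="-1 0 -2.5 0 0 0 0;-1.1 0 -2.2 0 0 0 0")

```text
clock: 32.4
tool_pos: [473.9, 324.7, 175.6]
orientation: [-0.0, -0.022, 1.0, -0.0]
wrist_force: [-1.2, 1.2, -5.3]
finger_gap: 16.5
```

Emit:
arm_command(rows="-1.4 0 -2.5 0 0 0 0;-1.4 0 -2.4 0 0 0 0;-1.4 0 -2.3 0 0 0 0")

```text
clock: 32.78
tool_pos: [478.9, 325.1, 183.5]
orientation: [0.001, -0.022, 1.0, 0.0]
wrist_force: [2.8, -0.7, -2.7]
finger_gap: 16.5
```

```bash
python3 - <<'E'
from h import *
state(); w=cap("wrist","t"); d=cap("side","t"); crop(d,270,40,110,80,"k2",5)
E
```

```text
t 32.77 tcp [478.9 325.1 183.5] xang -177.44 z [ 0.001  0.    -1.   ] F [ 2.8 -0.7 -2.7] gap 16.5 q6 [ 0.59  0.33  1.78 -0.    1.03 -1.02]
```

View pics/wrist_t.png

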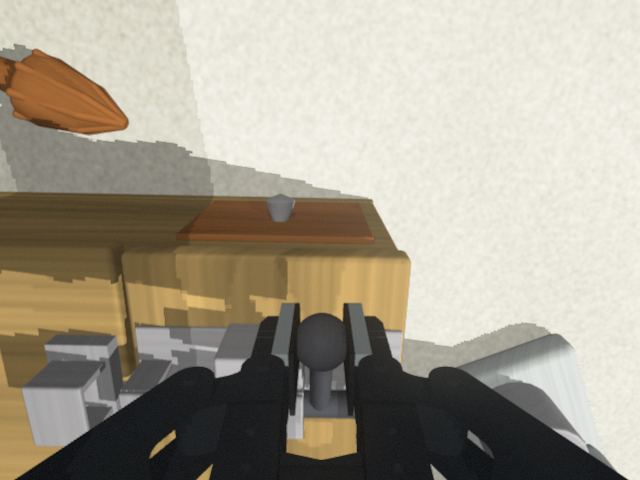

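```bash
cat >> h.py <<'E'
def knobang(c,p,y=None):
    # rod at knob0 + 53.1 in chest x ; yaw .03
    best=None
    for a in np.arange(-0.1,1.4,0.01):
        for dy in np.arange(-60,6,1.0):
            r=53.1-55*np.cos(.262+a); z=173+55*np.sin(.262+a)
            X=np.array([471+r*np.cos(.03)-dy*np.sin(.03),324.8+r*np.sin(.03)+dy*np.cos(.03),z])
            e=np.linalg.norm(proj(c,X)[0]-p)
            if best is None or e<best[0]: best=(e,a,dy,X.round(1))
    return best
E
python3 - <<'E'
from h import *
for n,p in [("o",(325,193)),("r",(321,355)),("t",(321,342))]:
    c=load("wrist",n); R=np.array(c["R"]); print(n,knobang(c,p))
state()
E
```

```text
o (np.float64(0.10145474662881139), np.float64(-0.020000000000000046), np.float64(0.0), array([470.7, 324.8, 186.2]))
r (np.float64(0.573015791649833), np.float64(-0.03000000000000004), np.float64(0.0), array([470.6, 324.8, 185.6]))
t (np.float64(0.5398163658864498), np.float64(0.23999999999999985), np.float64(0.0), array([475.9, 324.9, 199.5]))
t 32.88 tcp [478.8 325.3 183.6] xang -177.46 z [ 0.001  0.    -1.   ] F [-4.6  1.4  1. ] gap 16.3 q6 [ 0.59  0.33  1.78 -0.    1.03 -1.02]
```

```bash
cat >> h.py <<'E'
YAW=0.03
def arcpt(a,dy=0,k0=(470.8,324.8,186.3)):
    r=55*np.cos(.262)-55*np.cos(.262+a); z=k0[2]-55*np.sin(.262)+55*np.sin(.262+a)
    return np.array([k0[0]+r*np.cos(YAW)-dy*np.sin(YAW),k0[1]+r*np.sin(YAW)+dy*np.cos(YAW),z])
def orient(tilt):  # base: x toward robot along -chest x, z down; + tilt about tool y
    x=np.array([-np.cos(YAW),-np.sin(YAW),0]);z=np.array([0,0,-1.]);y=np.cross(z,x)
    return np.c_[x,y,z]@Ro.from_rotvec([0,tilt,0]).as_matrix()
def rows(wps,fing,start=None,grasp=19):
    """wps: list of (grasp point, tilt). prints tool rows from current (or given) pose"""
    if start is None:
        st,T=state(); p=st["tool_pos"].copy()
    else: p,T=start
    out=[]
    for (g,t) in wps:
        Rt=orient(t); tp=np.array(g)+grasp*Rt[:,2]
        d=np.round(T.T@(tp-p),1); rv=np.round(Ro.from_matrix(T.T@Rt).as_rotvec(),3)
        p=p+T@d; T=T@Ro.from_rotvec(rv).as_matrix()
        out.append("%g %g %g %g %g %g %g"%(*d,*rv,fing))
    print(";".join(out)); return p,T
E
python3 - <<'E'
from h import *
s=load("scene","o" if False else "a"); d=load("side","a")
print("hopper",atz(s,(505,440),366),atz(s,(476,440),366))
b=arcpt(0)
st=state(); 
e=rows([((478.8,325,202.6+15),-.1),((475,325,222),-.25),((471,324.8,222),-.4)],50)
e=rows([(b+[0,0,15],-.4),(b,-.4)],50,e)
w=[]
for i in range(1,18): a=.85*i/17; w.append((arcpt(a),-.4+a))
rows(w,0,e)
E
```

```text
hopper [714.6 528.  366. ] [752.9 484.5 366. ]
t 32.88 tcp [478.8 325.3 183.6] xang -177.46 z [ 0.001  0.    -1.   ] F [-4.6  1.4  1. ] gap 16.3 q6 [ 0.59  0.33  1.78 -0.    1.03 -1.02]
t 32.88 tcp [478.8 325.3 183.6] xang -177.46 z [ 0.001  0.    -1.   ] F [-4.6  1.4  1. ] gap 16.3 q6 [ 0.59  0.33  1.78 -0.    1.03 -1.02]
-1.9 -0.3 -15.1 0.001 -0.099 0.014 50;0.5 0.1 -5 0 -0.15 0 50;1 -0 -1.2 0 -0.15 0 50
8.3 -0 19 0 -0 0 50;5.8 -0 13.8 0 -0 0 50
-0.8 -0 -2.1 0 0.05 0 0;-0.8 -0 -2.2 0 0.05 0 0;-0.8 -0 -2.1 0 0.05 0 0;-0.7 -0 -2.2 0 0.05 0 0;-0.8 -0 -2.1 0 0.05 0 0;-0.8 -0 -2.2 0 0.05 0 0;-0.8 -0 -2.1 0 0.05 0 0;-0.8 -0 -2.2 0 0.05 0 0;-0.8 -0 -2.1 0 0.05 0 0;-0.8 -0 -2.2 0 0.05 0 0;-0.8 -0 -2.1 0 0.05 0 0;-0.8 -0 -2.2 -0 0.05 0 0;-0.8 -0 -2.1 -0 0.05 0 0;-0.8 -0 -2.2 -0 0.05 0 0;-0.8 -0 -2.1 -0 0.05 0 0;-0.8 -0 -2.2 -0 0.05 0 0;-0.8 -0 -2.1 -0 0.05 0 0
```

Emit:
arm_command(rows="0 0 0 0 0 0 50;0 0 0 0 0 0 50;-2 -0.3 -15 0 -0.1 0.014 50;0.5 0 -5 0 -0.15 0 50;1 0 -1.2 0 -0.15 0 50;0 0 0 0 0 0 50;8.3 0 19 0 0 0 50;5.8 0 13.8 0 0 0 50;0 0 0 0 0 0 50")

```text
clock: 34.0
tool_pos: [477.9, 324.3, 166.8]
orientation: [0.197, -0.015, 0.98, 0.002]
wrist_force: [-0.3, -0.7, 0.4]
finger_gap: 43.0
```

```bash
python3 - <<'E'
from h import *
st,T=state(); print("grasp",st["tool_pos"]-19*T[:,2]); w=cap("wrist","u")
E
```

```text
t 34.0 tcp [477.9 324.3 166.8] xang -178.29 z [ 0.387  0.01  -0.922] F [-0.3 -0.7  0.4] gap 43.0 q6 [ 0.75  0.23  2.04 -0.46  0.61 -0.51]
grasp [470.54853664 324.08536605 184.35752777]
```

View pics/wrist_u.png

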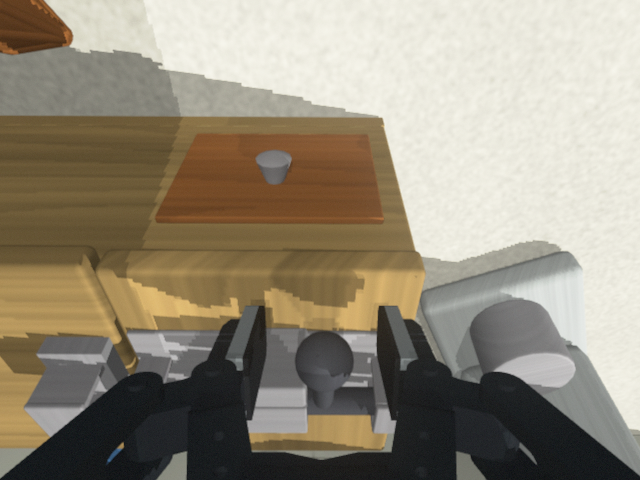

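The knob is between the pads at (324,361). I'll grip it and lift with the tool turning along the arc.

Emit:
arm_command(rows="0 0 0 0 0 0 0;0 0 0 0 0 0 0;0 0 0 0 0 0 0;0 0 0 0 0 0 0;-0.8 0 -2.1 0 0.05 0 0;-0.8 0 -2.2 0 0.05 0 0;-0.8 0 -2.1 0 0.05 0 0;-0.8 0 -2.2 0 0.05 0 0;-0.8 0 -2.1 0 0.05 0 0;-0.8 0 -2.2 0 0.05 0 0;-0.8 0 -2.1 0 0.05 0 0;-0.8 0 -2.2 0 0.05 0 0")

```text
clock: 35.55
tool_pos: [479.6, 324.9, 186.2]
orientation: [-0.001, -0.015, 1.0, 0.0]
wrist_force: [-0.9, -1.4, 1.3]
finger_gap: 16.7
```

```bash
python3 - <<'E'
from h import *
st,T=state(); print("grasp",st["tool_pos"]-19*T[:,2], arcpt(.4)); w=cap("wrist","v"); cv2.imwrite("pics/v.png",w["color"][240:,160:480])
E
```

```text
t 35.55 tcp [479.6 324.9 186.2] xang -178.26 z [-0.003  0.001 -1.   ] F [-0.9 -1.4  1.3] gap 16.7 q6 [ 0.59  0.33  1.77  0.    1.04 -1.01]
grasp [479.66059649 324.92256846 205.2268142 ] [480.5366375  325.09218679 205.8625536 ]
```

View pics/v.png

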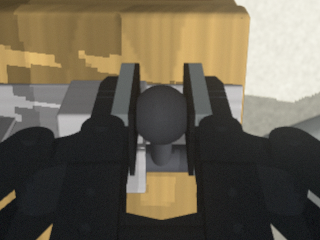

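The knob stays put in the pads at (321,354), so it isn't slipping this time. I'll continue.

Emit:
arm_command(rows="-0.8 0 -2.1 0 0.05 0 0;-0.8 0 -2.2 0 0.05 0 0;-0.8 0 -2.1 0 0.05 0 0;-0.8 0 -2.2 0 0.05 0 0;-0.8 0 -2.1 0 0.05 0 0;-0.8 0 -2.2 0 0.05 0 0;-0.8 0 -2.1 0 0.05 0 0;-0.8 0 -2.2 0 0.05 0 0;-0.8 0 -2.1 0 0.05 0 0;-0.8 0 -2.1 0 0.05 0 0")

```text
clock: 36.85
tool_pos: [491.8, 325.2, 206.0]
orientation: [-0.249, -0.015, 0.968, -0.004]
wrist_force: [-3.9, -0.5, 8.8]
finger_gap: 16.8
```

```bash
python3 - <<'E'
from h import *
st,T=state(); print("grasp",st["tool_pos"]-19*T[:,2], arcpt(.9)); w=cap("wrist","w"); cv2.imwrite("pics/w.png",w["color"][140:])
w=[(arcpt(.9,-50*i/6),.5) for i in range(1,7)]; rows(w,0)
E
```

```text
t 36.85 tcp [491.8 325.2 206. ] xang -178.24 z [-0.482 -0.014 -0.876] F [-3.9 -0.5  8.8] gap 16.8 q6 [ 0.46  0.58  1.43  0.2   1.6  -1.18]
grasp [500.94114791 325.42569807 222.66678707] [502.04621567 325.73766779 222.52229255]
t 36.9 tcp [491.8 325.1 206. ] xang -178.26 z [-0.485 -0.014 -0.874] F [-6.5 -1.7 13.9] gap 16.7 q6 [ 0.46  0.58  1.42  0.21  1.6  -1.18]
-1 -8 -0.4 0 -0.007 0 0;-0 -8.3 -0 0 0 0 0;-0 -8.4 -0 0 0 0 0;-0 -8.3 -0 0 0 0 0;-0 -8.3 -0 0 0 0 0;-0 -8.4 -0 0 0 0 0
```

View pics/w.png

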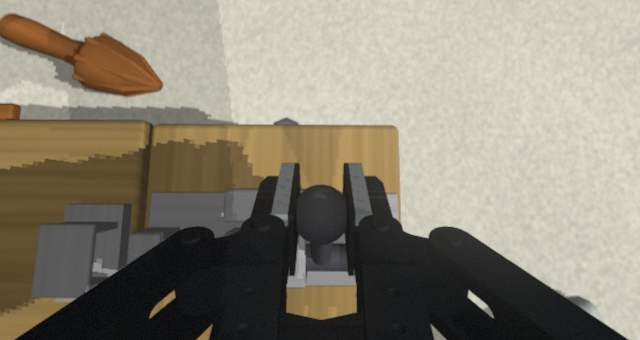

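Emit:
arm_command(rows="0 -4 0 0 0 0 0;0 -7 0 0 0 0 0;0 -7 0 0 0 0 0;0 -7 0 0 0 0 0;0 -7 0 0 0 0 0;0 -7 0 0 0 0 0;0 -7 0 0 0 0 0;0 -4 0 0 0 0 0;0 0 0 0 0 0 0")

```text
clock: 38.02
tool_pos: [493.2, 275.5, 206.1]
orientation: [-0.248, -0.015, 0.969, -0.003]
wrist_force: [-4.5, 0.5, 9.0]
finger_gap: 16.9
```

```bash
python3 - <<'E'
from h import *
st,T=state(); print("grasp",st["tool_pos"]-19*T[:,2], arcpt(.88,-50)); w=cap("wrist","x"); d=cap("side","x"); crop(d,270,40,110,80,"k2",5)
im=np.vstack([w["color"][140:], cv2.resize(cv2.imread("pics/k2.png"),(640,465))[:250]]); cv2.imwrite("pics/x.png",im)
E
```

```text
t 38.02 tcp [493.2 275.5 206.1] xang -178.24 z [-0.48  -0.013 -0.877] F [-4.5  0.5  9. ] gap 16.9 q6 [ 0.4   0.55  1.48  0.18  1.58 -1.24]
grasp [502.36565634 275.77536308 222.75943444] [502.54152261 275.73002301 222.0749728 ]
```

View pics/x.png

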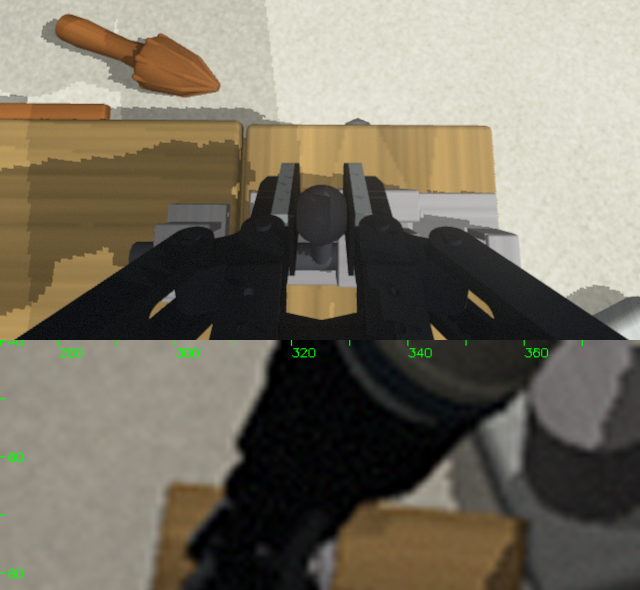

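```bash
python3 - <<'E'
from h import *
w=[(arcpt(.9-.05*i,-50),.5-.05*i) for i in range(1,19)]; rows(w,0)
E
```

```text
t 38.12 tcp [493.2 275.5 206.1] xang -178.23 z [-0.481 -0.014 -0.877] F [-3.9  0.5 10.2] gap 16.4 q6 [ 0.4   0.55  1.48  0.18  1.58 -1.24]
-0.5 -0.1 1.8 0.001 -0.052 0.001 0;0.7 0 2.2 -0 -0.05 -0 0;0.6 0 2.2 -0 -0.05 -0 0;0.7 0 2.2 -0 -0.05 -0 0;0.7 0 2.1 -0 -0.05 -0 0;0.7 0 2.2 -0 -0.05 -0 0;0.7 0 2.2 -0 -0.05 -0 0;0.7 0 2.2 -0 -0.05 -0 0;0.7 0 2.2 -0 -0.05 -0 0;0.6 0 2.2 -0 -0.05 -0 0;0.7 0 2.2 -0 -0.05 -0 0;0.7 0 2.1 -0 -0.05 -0 0;0.7 0 2.2 -0 -0.05 -0 0;0.7 0 2.2 -0 -0.05 -0 0;0.7 0 2.2 -0 -0.05 -0 0;0.7 0 2.2 -0 -0.05 -0 0;0.7 0 2.2 -0 -0.05 -0 0;0.6 0 2.2 -0 -0.05 -0 0
```

Checking partway, where the handle would meet the land if it wasn't lined up.

Emit:
arm_command(rows="-0.5 0 1.8 0 -0.05 0 0;0.7 0 2.2 0 -0.05 0 0;0.7 0 2.2 0 -0.05 0 0;0.7 0 2.2 0 -0.05 0 0;0.7 0 2.2 0 -0.05 0 0;0.7 0 2.2 0 -0.05 0 0;0.7 0 2.2 0 -0.05 0 0;0.7 0 2.2 0 -0.05 0 0;0.7 0 2.2 0 -0.05 0 0")

```text
clock: 39.25
tool_pos: [481.6, 275.3, 188.1]
orientation: [-0.026, -0.015, 1.0, 0.0]
wrist_force: [-8.5, 0.4, 7.2]
finger_gap: 16.6
```

```bash
python3 - <<'E'
from h import *
st,T=state(); print("grasp",st["tool_pos"]-19*T[:,2], arcpt(.45,-50)); w=cap("wrist","y"); cv2.imwrite("pics/y.png",w["color"][140:])
E
```

```text
t 39.25 tcp [481.6 275.3 188.1] xang -178.27 z [-0.051 -0.001 -0.999] F [-8.5  0.4  7.2] gap 16.6 q6 [ 0.5   0.31  1.79  0.03  1.08 -1.11]
grasp [482.52933467 275.2830016  207.08301106] [483.77955273 275.166995   207.98850055]
```

View pics/y.png

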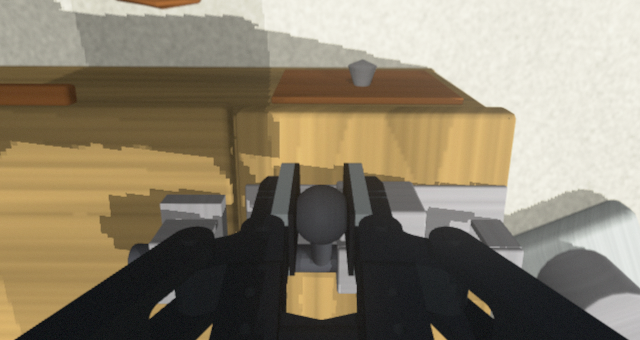

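The handle is entering the far notch with only small forces. I'll lower the rest of the way, open and retreat.

Emit:
arm_command(rows="0.7 0 2.2 0 -0.05 0 0;0.7 0 2.2 0 -0.05 0 0;0.7 0 2.2 0 -0.05 0 0;0.7 0 2.2 0 -0.05 0 0;0.7 0 2.2 0 -0.05 0 0;0.7 0 2.2 0 -0.05 0 0;0.7 0 2.2 0 -0.05 0 0;0.7 0 2.2 0 -0.05 0 0;0 0 0 0 0 0 0")

```text
clock: 40.42
tool_pos: [479.0, 275.1, 169.4]
orientation: [0.174, -0.015, 0.985, 0.003]
wrist_force: [-7.6, 2.7, 2.8]
finger_gap: 16.7
```

Emit:
arm_command(rows="0 0 0 0 0 0 50;0 0 0 0 0 0 50;0 0 0 0 0 0 50;0 0 -15 0 0 0 50;0 0 -30 0 0 0 50;0 0 -40 0 0.15 0 50;0 0 -30 0 0.15 0 50;0 0 -10 0 0.1 0 50;0 0 0 0 0 0 50;0 0 0 0 0 0 50")

```text
clock: 41.68
tool_pos: [444.0, 273.4, 288.6]
orientation: [-0.025, -0.015, 1.0, -0.0]
wrist_force: [0.1, -0.1, -0.4]
finger_gap: 42.7
```

```bash
python3 - <<'E'
from h import *
st,T=state(); w=cap("wrist","z"); d=cap("side","z"); crop(d,260,40,130,100,"k2",5)
E
```

```text
t 41.67 tcp [444.  273.4 288.6] xang -178.27 z [-0.049 -0.001 -0.999] F [ 0.1 -0.1 -0.4] gap 42.7 q6 [ 0.53  0.16  1.76  0.02  1.27 -1.08]
```

View pics/wrist_z.png

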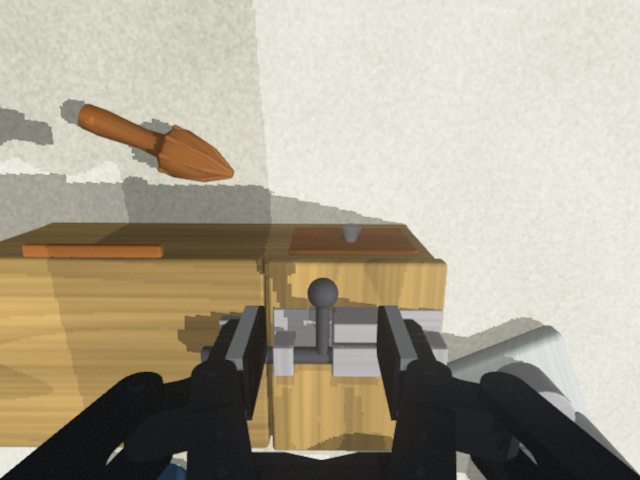

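View pics/k2.png

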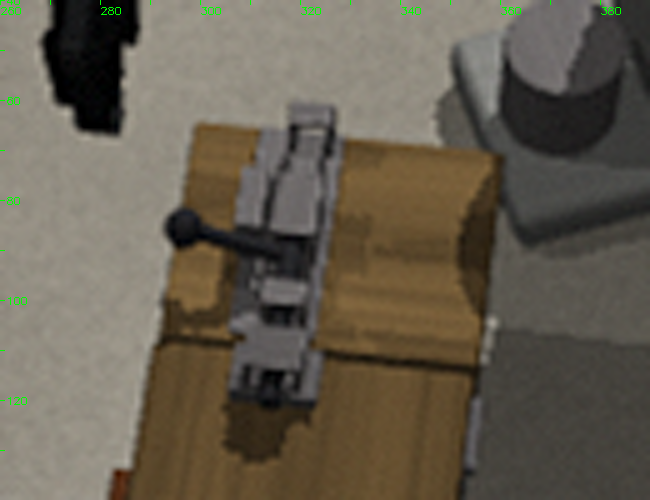

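```bash
python3 - <<'E'
from h import *
w=load("wrist","z"); d=load("side","z")
print(tri((w,(322.5,293.5)),(d,(296.6,85.6))), arcpt(0,-50)); print(knobang(w,(322.5,293.5)),knobang(d,(296.6,85.6)))
cv2.imwrite("pics/side_full.png",d["color"])
E
```

```text
(array([472.6, 275.1, 186.8]), array([0.5, 0.5])) [472.29977501 274.82249831 186.3       ]
(np.float64(0.2288852833949515), np.float64(-0.020000000000000046), np.float64(-50.0), array([472.2, 274.8, 186.2])) (np.float64(0.05778837053375008), np.float64(0.08999999999999989), np.float64(-53.0), array([474.1, 271.9, 192. ]))
```

View pics/side_full.png

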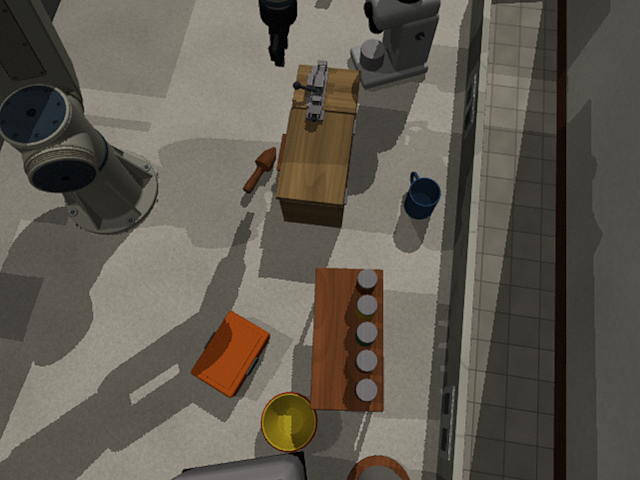

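The knob is at (472.6, 275.1, 186.8), against (472.3, 274.8, 186.3) expected with the bolt fully shot and the handle down. The lid is shut, the loose items are where they started and the robot is clear. Handing in.

```bash
python3 -c "
from station import ticket
print(ticket.finish_job())"
```

```text
the job is handed in; nothing more can be done
None
```

The jug is in the chest, the lid is shut and bolted, and I handed the job in at about 42 s of the 72 s allowed; no verdict was reported.

**What I did:** I gripped the jug by its body, drew it out from under the riser, turned it and set it down. I then took it by the handle, lowered it between the canisters and pulled the lid over from behind until it sank shut. Last, I lifted the bolt handle, slid the bolt across and dropped the handle into the far notch.

**Last checks:**
- **Jug:** just before the lid closed it stood about 3 mm from mid-gap sideways, handle to the front. It can't be seen with the lid shut, so I didn't check it again.
- **Lid:** it looks shut in the wrist and side views, and the rod passes through the keeper.
- **Bolt:** the knob measured within about 1 mm of where it should be when fully shot with the handle down.
- **Other items:** the bowls, lunchbox, reamer and mug looked unmoved, and the robot is clear of everything.

**What failed or disagreed:**
- **First bolt lift:** the knob slipped out of the grip and the handle fell back into its notch. A second try began slipping too, so I stopped it. It held once I turned the tool along with the handle.
- **Side camera:** on its own it put the handle at 0.09 rad and 53 mm of travel, just under the 0.1 rad limit. The wrist camera gave about 0 rad and 50 mm, and the two-camera position agrees with it.

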